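# Seat a pipette-tip box in its deck nest and latch it

## Task

The closed pipette-tip box stands loose and askew on the aluminium nest plate. With the latch still open, push the box with the fingertips until it sits fully home, flat against the long fence on its left and against the back stop, then push the swing latch round by its black peg until it lies fully closed across the front of the box. Only push: the box must not be lifted off the plate or tipped, and the tubes, dishes and marker lying around stay where they are.

Things in the scene. Friction and masses are not known exactly. Their poses are not given: they have to be found in the camera images.
- nest: fixed aluminium plate lying on the bench, 260 (x) by 240 (y) by 10 mm thick, with a steel fence bar on its left, a steel stop bar at its far end and a swing latch; its right and front are open. x points along the fence to the back stop (away from the robot), y left, z up. Origin on the bench (z = 0); the plate reaches from x -130 to 130 and y -150 to 90 mm
- fence (a point): middle of the top edge of the fence's face that the box lies against: nest x 14.5, y 42, z 24 mm. The fence is a bar along the nest's x, from x -84 to 113 mm, 12 mm thick, 14 mm high above the plate
- back_stop (a point): middle of the top edge of the back stop's face that the box lies against: nest x 109, y -5, z 24 mm. The stop is a bar along the nest's y, from y -52 to 42 mm, 12 mm thick, 14 mm high above the plate
- nest_home (a point): point on the plate's top face where the box's origin lies when the box is fully home against fence and stop: nest x 50, y 0, z 10 mm; its axes are the nest's
- tip_box: loose closed box of pipette tips, pale lower part and clear lid, about 0.2 kg, 118 mm along its x, 83 mm along its y (right side at y -41, left at 42), 78 mm high; the lid begins 47 mm up and stands out 1 mm. Origin at the centre of its underside, z up. Its x axis points roughly along the nest's x at the start and truly so when home. A fingertip slides it with 1 to 2 N
- latch (a joint): swing latch, a hinge with upright axis on a post left of the fence, passing above the fence. 0 = closed, on its end stop, arm along the nest's -y across the front of the box; it opens clockwise seen from above (1.57 = arm along the nest's -x), to 2.6 rad at most. It stays where left and moves with about 1 N at the peg. It closes only on a box that is home
- latch_lip (a point): top of the lip at the latch arm's end. The arm is an aluminium bar 14 mm wide, 10 mm high, its underside 28 mm above the bench, reaching 121 mm from the pivot; the lip, 9 mm thick, turns off it at a right angle, 23 mm beyond the arm's side, and closes round the right front corner of a box that is home with 4 mm to spare; the arm then has 1.5 mm to spare at the box's front
- latch_pivot (a point): the latch's pivot axis, at mid-height of the arm: fixed on the nest at x -17.5, y 67, z 33 mm
- latch_peg (a point): centre of the upright round black peg on the latch arm, 85 mm from the pivot on the arm's middle line, 11 to 16 mm across; it stands up from the arm's top, from 38 to 62 mm above the bench, this point being 52 mm above it
- tube_blue: loose conical tube with a blue cap, 114 mm long, 23 mm thick, lying on the bench right of the nest; leave alone
- tube_red: loose conical tube with a red cap, 114 mm long, 23 mm thick, lying beside the other; leave alone
- dish_near: loose flat round dish, 62 mm across and 15 mm high, on the bench left of the nest, the nearer to the robot; leave alone
- dish_far: loose flat round dish, 62 mm across and 15 mm high, on the bench left of the nest, the farther from the robot; leave alone
- marker: loose marker pen, 135 mm long, 16 mm thick, lying on the bench left of the nest; leave alone

How it is judged:
On the way:
1. the box is fully home against fence and back stop while the latch is still open (more than 0.5 rad) (x of tip_box in the frame of nest_home between -0.003 and 0.003 m and y of tip_box in the frame of nest_home between -0.004 and 0.003 m and angle between the x axis of tip_box and the x axis of nest, either way round below 0.05 rad and angle between tip_box's own z axis and vertical below 0.04 rad and value of joint latch above 0.5 rad), for 0.2 s.
At the end, for the whole second after the job is handed in: the box stands flat on the plate at rest, its origin within 3 mm of home along the nest's x and at most 4 mm short of the fence, square to the nest within 0.05 rad, and the latch is closed to under 0.06 rad (x of tip_box in the frame of nest_home between -0.003 and 0.003 m and y of tip_box in the frame of nest_home between -0.004 and 0.003 m and angle between the x axis of tip_box and the x axis of nest, either way round below 0.05 rad and angle between tip_box's own z axis and vertical below 0.04 rad and value of joint latch below 0.06 rad and linear speed of tip_box below 0.01 m/s and z of tip_box in the frame of nest_home below 0.003 m); the robot touches nothing.
It fails at once if the box is lifted off the plate (more than 8 mm) or tipped (more than 0.25 rad) (z of tip_box in the frame of nest_home above 0.008 m or angle between tip_box's own z axis and vertical above 0.25 rad).
It fails at once if a tube, dish or the marker is moved more than 25 mm (distance of any of tube_blue, tube_red, dish_near, dish_far, marker from where it was at the start of the episode above 0.025 m).
It also fails if it takes over 72 s, if anything falls off the work surface, if the arm or the gripper's body presses on something with over 40 N, if the wrist force passes 120 N, or if a joint passes its speed limit or range.

## Robot

A 6-joint arm with a two-finger parallel gripper is mounted at the origin on a cart in front of the work surface, level with it; the furniture and walls round the work are solid. World frame = base frame: x ahead of the robot, y to its left, z up, the work surface at z = 0. Lengths are in m, angles in rad, forces in N, time in s.
With the tool pointing down it reaches from about 0.3 to 0.75 m from the base axis. Payload 8.5 kg.
Tool frame: the origin (TCP) lies midway between the tips of the shut fingers; the grasp point (between the pads) lies 19 mm behind it; z points along the fingers, y is the direction in which the jaws open and shut (so a half turn about z gives the same grasp; the last joint's range is limited). The gripper opens to 85 mm and grips with 20 to 120 N. Pads are 22 mm wide; open, the fingers measure 114 mm over their backs; the gripper's body (76 mm by 85 mm) begins 54 mm behind the grasp point. The pads swing forward as they close: fully open they stand 13 mm farther back than shut.
Start: joints at [0.958, 0.381, 1.297, -0, 1.464, -0.215], TCP at [0.213, 0.507, 0.211] pointing down, gripper open.
Joint ranges: [-3.11, 3.11], [-0.89, 2.33], [0.22, 2.48], [-1.42, 4.56], [0.17, 2.85], [-2.88, 2.88]. Speed limits (rad/s): [2.39, 2.39, 3.14, 3.14, 3.14, 3.14].

## Interface

Orientations are given as a rotation vector (axis times angle).
In Python, from plant import * gives the robot as it stands.
- The arm moves only by the tool arm_command, never from a script. Its argument "targets" is one flat list of numbers, 7 for each row, row after row: the gripper's target within -1 to 1 (fully open at 1, half-way at 0, shut at -1), then the shift along the tool's x, y, z in cm, then the turn, a rotation vector about the tool's x, y, z in degrees. In form: [jaw, tx, ty, tz, rx, ry, rz, jaw, tx, ty, tz, rx, ry, rz, ...]. A call has exactly 8 rows; each row is the pose to reach, as a shift and turn from the pose measured when the call began, along the tool's axes at that moment; what a row does not reach only later rows make up. A row lasts 1/12 s, in which the tool goes at most 41.7 mm and 7.16 degrees, less where a joint would pass 70% of its speed; a pose out of reach is approached as far as the arm can. A call with a gripper value outside its range is refused whole. The fingers move at their own pace and stop on an object; the grip force is fixed at half the most. Time passes only in rows, so rows that repeat a pose let the fingers close, or fill a call up. It gives the time, the measured TCP pose, the force and the opening at its end, in the units of the state.
- sense(): the state, without advancing time (a new reading comes with each control period).
- capture(name): name is "scene" or "top" or "wrist"; returns the picture (400x640x3 uint8, red, green, blue); there is no depth.
- camera_model(name): a dict with "fov_y" (degrees; the focal length in pixels is half the picture's height over the tangent of half this angle, whatever the lens; pixels are square), "cx", "cy" (the principal point, pixels), "rvec" (rotation vector, rad) and "tvec" (3), from world to camera coordinates, as OpenCV has them. Camera axes: x right, y down, z forward; pixel columns grow to the right and rows downward; lengths in m; the calibration is good to about 2 mm. A picture is of the moment at which its call begins: read the wrist's pose just before it. camera_model takes no time and is no camera call; for the wrist camera it gives the pose at the moment of the call.
- job_done(): hands the job in, once; it reports no verdict.
The state is a dict: "t": time; "qpos": joint angles; "joint_velocities": joint speeds; "joint_torque": joint torques, N m; "position": TCP position; "eef_rot": TCP orientation; "wrist_force": force on the tool from outside, world axes, zero at the start; "ft_torque": the same for the moment, N m; "opening": finger opening in m.
Only numpy, scipy, OpenCV 4.12 (cv2) and the standard library are available. Lean on these libraries where they do the work, as an engineer would, in place of code of your own. Each camera call takes 0.05 s, during which the arm holds its last target.

## Working session

There is one attempt and no reset: what is moved stays moved. The work goes in short steps, Python scripts to look and compute and a tool call to move; the robot and the scene stay as the last step left them, time stands still between calls to the robot, and variables do not carry over. Pictures are saved under pics/ and viewed, and the job is handed in when it is done.

Besides the shell and the picture viewer there is one more tool, called after "Call:" as name(argument=value, ...), one argument or row to a line, values as JSON. arm_command: Moves the arm, as the interface text tells. Its arguments: {"type":"object","properties":{"targets":{"type":"array"}},"required":["targets"]}

```bash
mkdir -p pics; ls
python3 - <<'E'
from plant import *
import cv2
s=sense();print(s)
for n in("scene","top"):
    im=capture(n);cv2.imwrite(f"pics/{n}0.png",im[:,:,::-1]);print(n,camera_model(n))
E
```

```text
pics
{'t': 0.0, 'qpos': array([ 9.57673055e-01,  3.81215424e-01,  1.29822870e+00, -2.03717644e-05,
        1.46360969e+00, -2.15266555e-01]), 'joint_velocities': array([ 6.50153749e-04,  7.47101396e-04,  7.14001296e-05,  5.96441666e-04,
        1.11239386e-05, -1.38651143e-03]), 'joint_torque': array([ 5.16770033e-04, -4.48470497e+01, -2.31279695e+01, -1.56122592e-04,
        4.75358946e-03, -4.92133012e-06]), 'position': array([0.21290064, 0.50678431, 0.21031219]), 'eef_rot': array([-6.20722137e-01, -3.07907875e+00,  2.11352670e-03]), 'wrist_force': array([-0.06265376,  0.44004424,  0.52904559]), 'ft_torque': array([-0.03371267,  0.01082618, -0.0141537 ]), 'opening': 0.08533688783489594}
scene {'fov_y': 44.71002854066909, 'cx': 316.53523033775485, 'cy': 204.95859101813775, 'rvec': array([ 2.27153606, -0.50171826,  0.22235041]), 'tvec': array([-0.46387273,  0.22007248,  1.09721116])}
top {'fov_y': 42.52449808044229, 'cx': 320.6094307289552, 'cy': 190.5972758277716, 'rvec': array([ 2.1412423 , -2.11718308,  0.15646679]), 'tvec': array([0.03597301, 0.54298518, 1.41319835])}
```

View pics/scene0.png

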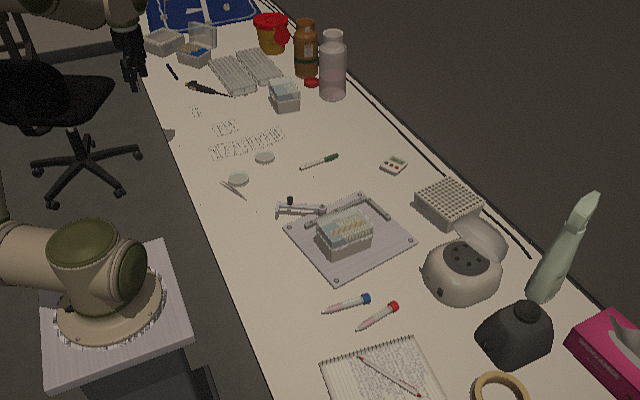

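View pics/top0.png

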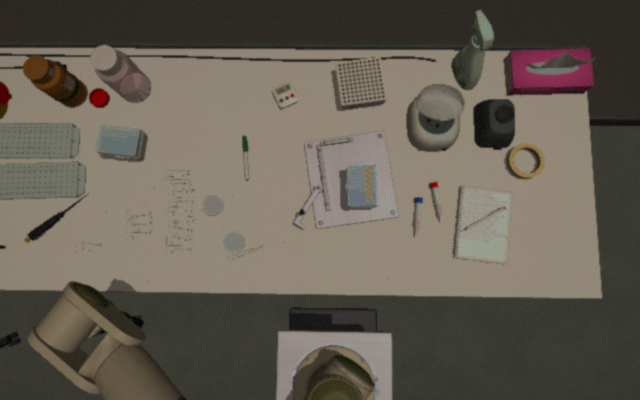

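The top view shows the plate around (305–397, 130–228), the box near (360,186), the fence on the left at (323,178), the stop at (335,141), and the latch from about (318,190) to (297,222). I'll zoom in to measure.

Run:
```python
import cv2
a=cv2.imread("pics/top0.png")[120:240,280:420];cv2.imwrite("pics/topz.png",cv2.resize(cv2.convertScaleAbs(a,alpha=1.3),None,fx=5,fy=5,interpolation=cv2.INTER_CUBIC)[:600])
a=cv2.imread("pics/scene0.png")[180:290,265:425];cv2.imwrite("pics/scz.png",cv2.resize(cv2.convertScaleAbs(a,alpha=1.3),None,fx=5,fy=5,interpolation=cv2.INTER_CUBIC))
```

```text
(no output)
```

View pics/topz.png

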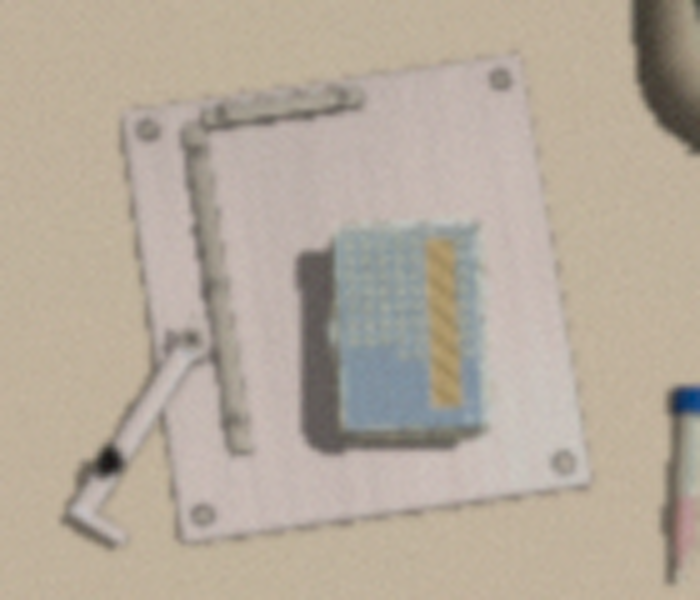

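View pics/scz.png

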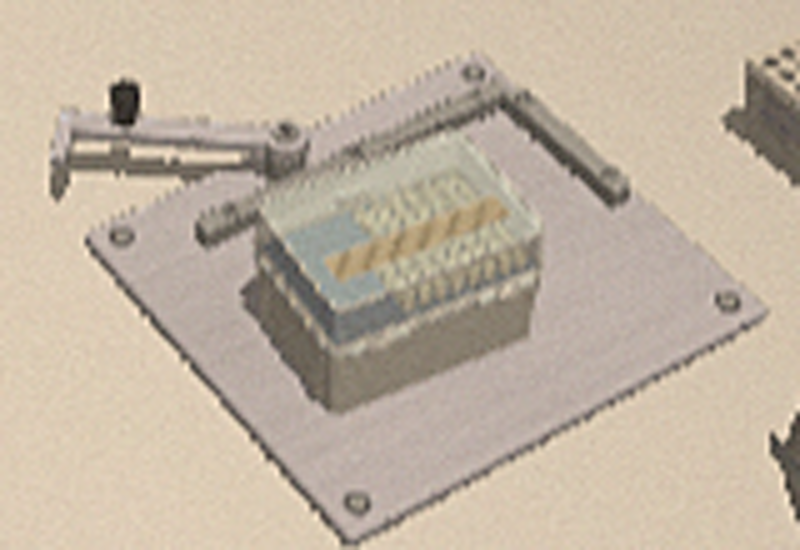

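```bash
cat > h.py <<'E'
import numpy as np, cv2
from scipy.spatial.transform import Rotation as R
def K(m,H=400):
    f=H/2/np.tan(np.radians(m["fov_y"])/2); return np.array([[f,0,m["cx"]],[0,f,m["cy"]],[0,0,1.]])
def cast(m,px,z):
    px=np.atleast_2d(np.array(px,float)); Rm=R.from_rotvec(m["rvec"]).as_matrix(); t=np.array(m["tvec"])
    c=-Rm.T@t; d=(np.linalg.inv(K(m))@np.c_[px,np.ones(len(px))].T).T@Rm
    return c+d*((z-c[2])/d[:,2])[:,None]
def proj(m,P):
    Rm=R.from_rotvec(m["rvec"]).as_matrix(); q=np.atleast_2d(P)@Rm.T+np.array(m["tvec"]); q=q@K(m).T; return q[:,:2]/q[:,2:]
def fit2(loc,w): # rigid 2d: w=R loc+t
    loc=np.array(loc,float);w=np.array(w,float)[:,:2];a=loc-loc.mean(0);b=w-w.mean(0)
    th=np.arctan2((a[:,0]*b[:,1]-a[:,1]*b[:,0]).sum(),(a*b).sum());c,s=np.cos(th),np.sin(th);M=np.array([[c,-s],[s,c]])
    t=w.mean(0)-M@loc.mean(0); return t,th,np.linalg.norm(loc@M.T+t-w,axis=1)
E
python3 - <<'E'
from plant import *
from h import *
m=camera_model("top")
z=lambda p:(np.array(p,float)+.5)/5+[280,120]-.5
w=cast(m,z([(123,108),(520,55),(590,485),(183,543)]),.01)
print(fit2([(.13,.09),(.13,-.15),(-.13,-.15),(-.13,.09)],w))
b=cast(m,z([(335,230),(480,222),(490,425),(340,432)]),.088)
print(fit2([(.06,.043),(.06,-.042),(-.06,-.042),(-.06,.043)],b))
print("peg",cast(m,z([(109,460)]),.062),"piv",cast(m,z([(190,342)]),.04))
ms=camera_model("scene");y=lambda p:(np.array(p,float)+.5)/5+[265,180]-.5
print(fit2([(.13,.09),(.13,-.15),(-.13,-.15),(-.13,.09)],cast(ms,y([(475,53),(768,310),(348,545),(87,240)]),.01)))
print(cast(ms,y([(440,140),(540,230),(335,330),(258,210)]),.088))
print("peg",cast(ms,y([(124,86)]),.062))
s=sense();print(R.from_rotvec(s["eef_rot"]).as_matrix())
mw=camera_model("wrist");Rm=R.from_rotvec(mw["rvec"]).as_matrix();c=-Rm.T@mw["tvec"];print("cam",mw["fov_y"],c,Rm[2])
E
```

```text
(array([ 0.58020981, -0.01378079]), np.float64(0.14953363872709596), array([0.00158986, 0.00201039, 0.00206473, 0.00192073]))
(array([ 0.55241857, -0.07242775]), np.float64(0.04458222261475402), array([0.00508293, 0.00313496, 0.00439505, 0.00303342]))
peg [[0.47987878 0.09456245 0.062     ]] piv [[0.55070156 0.05084904 0.04      ]]
(array([ 0.57599002, -0.01585731]), np.float64(0.16446901514660522), array([0.00043135, 0.00168248, 0.00205217, 0.0039627 ]))
[[ 0.59424525 -0.03313003  0.088     ]
 [ 0.60780286 -0.10845472  0.088     ]
 [ 0.49105513 -0.12513673  0.088     ]
 [ 0.49199295 -0.03994283  0.088     ]]
peg [[0.47846318 0.09671491 0.062     ]]
[[-9.21907644e-01  3.87409034e-01 -7.32619343e-04]
 [ 3.87409626e-01  9.21907119e-01 -1.02251540e-03]
 [ 2.79275283e-04 -1.22648855e-03 -9.99999209e-01]]
cam 63.81839022769667 [0.13937032 0.537784   0.37366331] [ 0.2840561  -0.12167928 -0.95105535]
```

Call:
arm_command(
  targets=[0,-5.4,-4.0,-0.4,0,0,6,0,-9,-6.6,-0.8,0,0,12,0,-12.5,-9.2,-1.2,0,0,18,0,-16,-11.7,-1.6,0,0,24,0,-19.3,-14.1,-2,0,0,30,0,-22.6,-16.5,-2.4,0,0,36,0,-26,-19,-2.8,0,0,42,0,-29.2,-21.4,-3.2,0,0,48],
)

```text
t: 0.77
position: [0.3843, 0.2204, 0.2397]
eef_rot: [-1.826, -2.556, 0.002]
wrist_force: [1.1, 0.3, -0.2]
opening: 0.0427
```

```bash
cat >> h.py <<'E'
def rel(s,pos,yaw_deg):
    """shift cm / turn deg in tool axes to reach pos with tool x at yaw, tool z down"""
    M=R.from_rotvec(s["eef_rot"]).as_matrix(); y=np.radians(yaw_deg)
    T=np.array([[np.cos(y),np.sin(y),0],[np.sin(y),-np.cos(y),0],[0,0,-1.]])
    return np.round(M.T@(np.array(pos)-s["position"])*100,2), np.round(np.degrees(R.from_matrix(M.T@T).as_rotvec()),2)
E
python3 -c "
from plant import *
from h import *
s=sense();print(s['t'],s['position'],s['opening'],rel(s,[.56,-.07,.25],98.9))"
```

```text
0.7667 [0.38428737 0.22041399 0.23970007] 0.04273527096562214 (array([-33.17,   7.2 ,  -1.02]), array([-0.08,  0.05, 10.02]))
```

Call:
arm_command(
  targets=[0,-4.1,0.9,-0.1,0,0,2,0,-8.2,1.8,-0.2,0,0,4,0,-12.3,2.7,-0.4,0,0,6,0,-16.4,3.6,-0.5,0,0,8,0,-20.5,4.5,-0.6,0,0,10,0,-24.5,5.3,-0.8,0,0,10,0,-28.6,6.2,-1,0,0,10,0,-32,7,-1,0,0,10],
)

```text
t: 1.43
position: [0.555, -0.062, 0.2498]
eef_rot: [-2.043, -2.386, 0.003]
wrist_force: [1.5, 0.5, -0.4]
opening: 0.0424
```

```bash
python3 -c "
from plant import *
from h import *
s=sense();print(s['t'],s['position'],s['joint_velocities'])
m=camera_model('wrist');im=capture('wrist');import json
json.dump({k:(v.tolist() if hasattr(v,'tolist') else v) for k,v in m.items()},open('w1.json','w'))
cv2.imwrite('pics/w1.png',im[:,:,::-1])"
```

```text
1.4333 [ 0.55502515 -0.06202164  0.24978393] [-0.54047155  0.50003364 -0.76351845  0.00562241  0.26204368 -0.53899794]
```

View pics/w1.png

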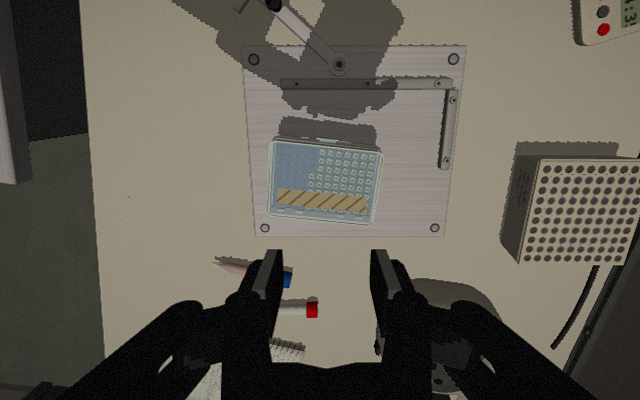

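Good wrist view: plate corners near (243,46), (465,45), (448,236), (254,237), and the box lid at about (266–383, 138–223). The arm was still moving, so I'll retake it at rest and zoom.

```bash
python3 -c "
from plant import *
from h import *
s=sense();print(s['t'],s['position'],abs(s['joint_velocities']).max())
m=camera_model('wrist');im=capture('wrist');import json
json.dump({k:(v.tolist() if hasattr(v,'tolist') else v) for k,v in m.items()},open('w2.json','w'))
cv2.imwrite('pics/w2.png',im[:,:,::-1])
a=im[0:250,230:480,::-1];cv2.imwrite('pics/w2z.png',cv2.resize(cv2.convertScaleAbs(a,alpha=1.4),(600,600),interpolation=cv2.INTER_CUBIC))"
```

```text
1.4833 [ 0.55767269 -0.06715925  0.24855706] 0.11798224391601052
```

View pics/w2z.png

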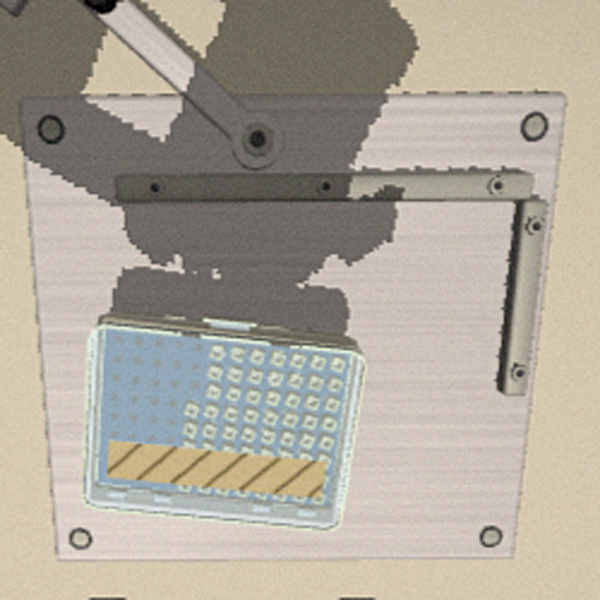

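Run:
```python
from h import *
import json
m=json.load(open('w2.json'))
z=lambda p:(np.array(p,float)+.5)/2.4+[230,0]-.5
L=[(.13,.09),(.13,-.15),(-.13,-.15),(-.13,.09)]
w=cast(m,z([(566,93),(514,558),(58,558),(22,94)]),.01);t,th,e=fit2(L,w);print(t,th,e)
b=cast(m,z([(366,352),(338,528),(85,507),(97,325)]),.088);tb,hb,eb=fit2([(.06,.043),(.06,-.042),(-.06,-.042),(-.06,.043)],b);print(tb,hb,eb)
M=R.from_euler('z',th).as_matrix()[:2,:2]
n=lambda p:np.round((np.array(p)[:,:2]-t)@M*1000,1)
print("box in nest",n([tb]),hb-th)
print("piv",n(cast(m,z([(257,140)]),.04)),"fence",n(cast(m,z([(120,202),(520,200),(510,390),(512,205)]),.024)))
```

```text
[ 0.57857086 -0.01199157] 0.1543890053909275 [0.00281555 0.00092157 0.00191127 0.00196798]
[ 0.55316072 -0.07183193] 0.05098012607766582 [0.00398775 0.00473375 0.00308602 0.00490436]
box in nest [[-34.3 -55.2]] -0.10340887931326169
piv [[-18.4  65.8]] fence [[-82.5  40.7]
 [106.4  40.9]
 [111.6 -49.9]
 [102.9  38.7]]
```

```bash
cat >> h.py <<'E'
NT=np.array([.5785,-.012]);NY=.1544
def nw(x,y,z):
    c,s=np.cos(NY),np.sin(NY);return np.array([NT[0]+(c*x-s*y)/1000,NT[1]+(s*x+c*y)/1000,z/1000])
def wn(p):
    c,s=np.cos(NY),np.sin(NY);d=np.array(p)[:2]-NT;return np.round([(c*d[0]+s*d[1])*1000,(-s*d[0]+c*d[1])*1000,p[2]*1000],1)
E
python3 - <<'E'
from plant import *
from h import *
s=sense();print(s['position'],wn(s['position']))
for p in[(-34,-138,250),(-34,-138,32),(-34,-60,32)]: print(rel(s,nw(*p),98.85))
E
```

```text
[ 0.5559976  -0.06406958  0.24827959] [-30.2 -48.  248.3]
(array([-9.  , -0.34, -0.16]), array([-0.15,  0.06, -0.21]))
(array([-8.98, -0.29, 21.64]), array([-0.15,  0.06, -0.21]))
(array([-1.18, -0.31, 21.63]), array([-0.15,  0.06, -0.21]))
```

Call:
arm_command(
  targets=[0,-4.0,-0.2,0,0,0,0,0,-8.0,-0.3,1,0,0,0,0,-9.0,-0.3,5,0,0,0,0,-9.0,-0.3,9,0,0,0,0,-9.0,-0.3,13,0,0,0,0,-9.0,-0.3,17,0,0,0,0,-9.0,-0.3,20,0,0,0,0,-9.0,-0.3,21.6,0,0,0],
)

```text
t: 2.2
position: [0.5639, -0.1523, 0.0284]
eef_rot: [-2.043, -2.377, 0.006]
wrist_force: [-0.2, 0.6, 0.1]
opening: 0.0421
```

```bash
cat > look.py <<'E'
from plant import *
from h import *
import sys,json
n=sys.argv[1]
s=sense();print(s['t'],s['position'],wn(s['position']),np.round(s['wrist_force'],1),s['opening'])
for c in sys.argv[2:]:
    m=camera_model(c);im=capture(c)
    json.dump({k:(v.tolist() if hasattr(v,'tolist') else v) for k,v in m.items()},open(f'{c}_{n}.json','w'))
    cv2.imwrite(f'pics/{c}_{n}.png',im[:,:,::-1])
    if c=="scene":
        a=im[180:290,265:425,::-1];cv2.imwrite(f'pics/scene_{n}z.png',cv2.resize(cv2.convertScaleAbs(a,alpha=1.3),None,fx=5,fy=5,interpolation=cv2.INTER_CUBIC))
E
python3 look.py a wrist scene
```

```text
2.2 [ 0.56391368 -0.1522993   0.02838928] [ -36.  -136.4   28.4] [-0.2  0.6  0.1] 0.04206813689673825
```

View pics/wrist_a.png

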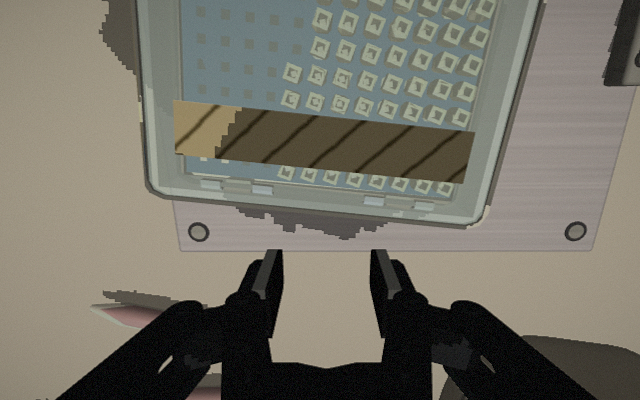

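View pics/scene_az.png

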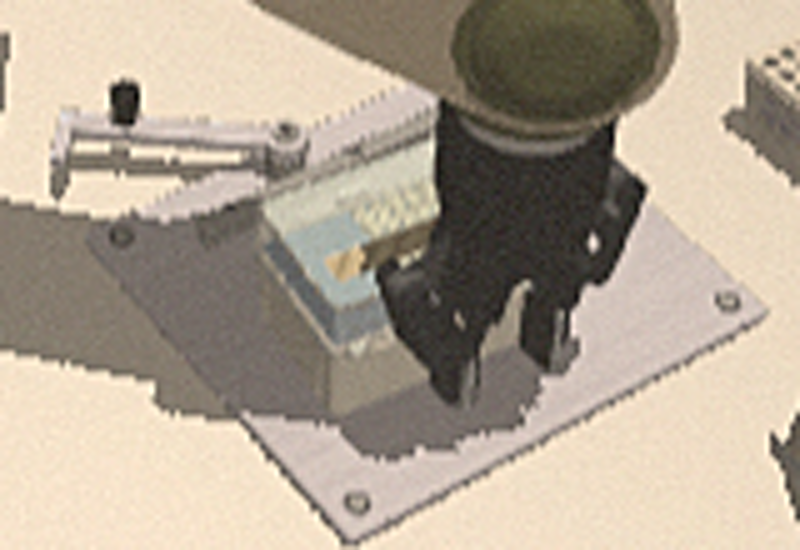

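The fingertips are just clear of the box's right side: they sit at (272,255) and (380,255), and the box edge is at about row 215. Next I push towards the fence.

Call:
arm_command(
  targets=[0,1,0,-0.3,0,0,0,0,2,0,-0.3,0,0,0,0,3,0,-0.3,0,0,0,0,4,0,-0.3,0,0,0,0,5,0,-0.3,0,0,0,0,6,0,-0.3,0,0,0,0,6.8,0,-0.3,0,0,0,0,7.2,0,-0.3,0,0,0],
)

```text
t: 2.97
position: [0.5533, -0.08, 0.033]
eef_rot: [-2.042, -2.378, 0.007]
wrist_force: [-0.2, -1.6, 1.8]
opening: 0.0425
```

```bash
python3 look.py b wrist scene
```

```text
2.9667 [ 0.55327005 -0.08004313  0.03296871] [-35.4 -63.4  33. ] [-0.2 -1.6  1.8] 0.04254349559604801
```

View pics/wrist_b.png

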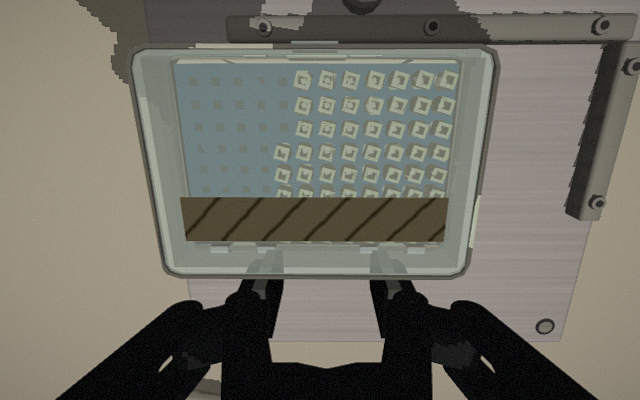

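View pics/scene_bz.png

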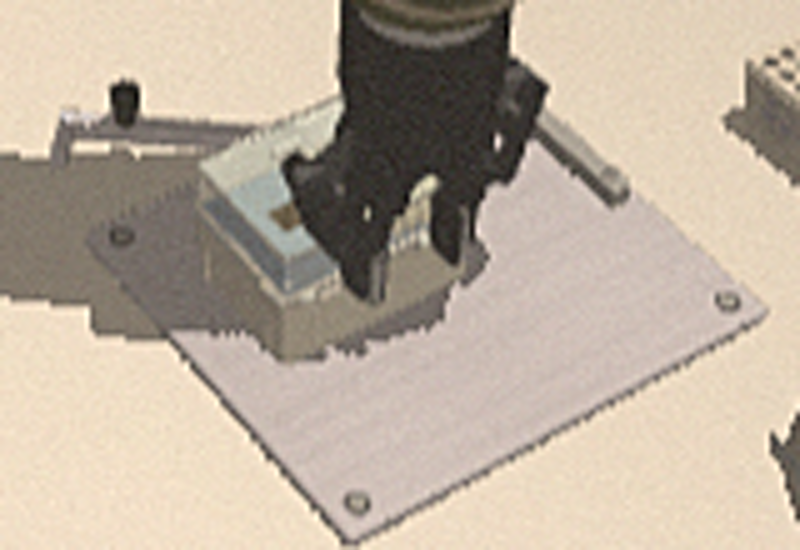

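The box now looks square to the fence, with about 10 mm left to go. I'll ease it on and watch the force.

Call:
arm_command(
  targets=[0,0.2,0,0,0,0,0,0,0.4,0,0,0,0,0,0,0.5,0,0,0,0,0,0,0.6,0,0,0,0,0,0,0.7,0,0,0,0,0,0,0.8,0,0,0,0,0,0,0.9,0,0,0,0,0,0,0.95,0,0,0,0,0],
)

```text
t: 3.73
position: [0.5517, -0.0709, 0.0327]
eef_rot: [-2.041, -2.377, 0.007]
wrist_force: [-0.1, -0.4, -0.9]
opening: 0.0427
```

Call:
arm_command(
  targets=[0,0.05,0,0,0,0,0,0,0.1,0,0,0,0,0,0,0.15,0,0,0,0,0,0,0.2,0,0,0,0,0,0,0.2,0,0,0,0,0,0,0.25,0,0,0,0,0,0,0.3,0,0,0,0,0,0,0.3,0,0,0,0,0],
)

```text
t: 4.4
position: [0.552, -0.07, 0.0336]
eef_rot: [-2.043, -2.381, 0.009]
wrist_force: [-1.7, -11.4, 4.3]
opening: 0.0426
```

```bash
python3 look.py c wrist
```

```text
4.4 [ 0.55200709 -0.06999944  0.03356402] [-35.1 -53.2  33.6] [ -1.7 -11.4   4.3] 0.04256082290471074
```

View pics/wrist_c.png

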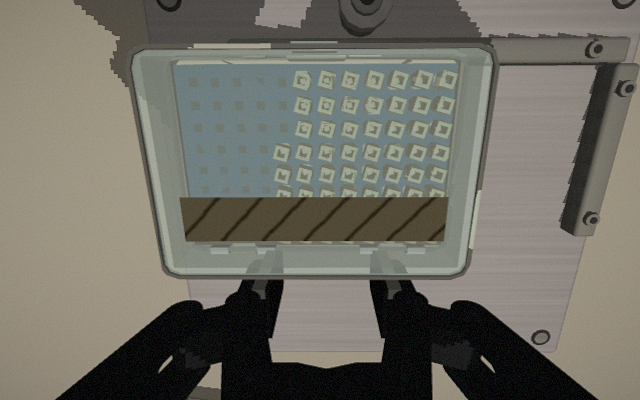

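Fence contact confirmed: 11 N, at about the expected y. Now I retreat, lift and turn 90° to push from the front.

Call:
arm_command(
  targets=[0,-2,0,0,0,0,0,0,-4,0,0,0,0,0,0,-4,0,-4,0,0,0,0,-4,0,-8,0,0,0,0,-4,-2,-12,0,0,-7,0,-2,-5,-14,0,0,-14,0,0,-8,-14,0,0,-21,0,2,-10,-14,0,0,-28],
)

```text
t: 5.12
position: [0.449, -0.0644, 0.1754]
eef_rot: [-1.399, -2.809, 0.007]
wrist_force: [-0.1, 0.2, -0.6]
opening: 0.0428
```

Run:
```python
from plant import *
from h import *
s=sense();print(s['position'],wn(s['position']))
for p in[(-140,0,170),(-140,0,32)]: print(rel(s,nw(*p),188.85))
```

```text
[ 0.4489564  -0.06440455  0.17535299] [-136.1  -31.9  175.4]
(array([2.99, 1.16, 0.53]), array([ -0.23,  -0.25, -61.81]))
(array([ 2.97,  1.24, 14.33]), array([ -0.23,  -0.25, -61.81]))
```

Call:
arm_command(
  targets=[0,0.4,0.2,0,0,0,-7,0,0.8,0.3,0,0,0,-14,0,1.2,0.5,0,0,0,-21,0,1.6,0.6,0,0,0,-28,0,2.0,0.8,0,0,0,-35,0,2.4,1,0,0,0,-42,0,2.8,1.1,0,0,0,-49,0,3,1.2,0,0,0,-56],
)

```text
t: 5.78
position: [0.44, -0.0324, 0.1753]
eef_rot: [0.093, -3.134, 0.001]
wrist_force: [-0.2, -0.1, -0.0]
opening: 0.0428
```

```bash
python3 look.py d wrist
python3 - <<'E'
from plant import *
from h import *
s=sense()
for p in[(-140,0,170),(-140,0,34)]: print(rel(s,nw(*p),188.85))
E
```

```text
5.7833 [ 0.43996862 -0.0324445   0.17527797] [-140.     1.1  175.3] [-0.2 -0.1 -0. ] 0.04278004133099038
(array([-0.01, -0.12,  0.53]), array([-0.02, -0.34, -5.02]))
(array([-0.09, -0.12, 14.13]), array([-0.02, -0.34, -5.02]))
```

View pics/wrist_d.png

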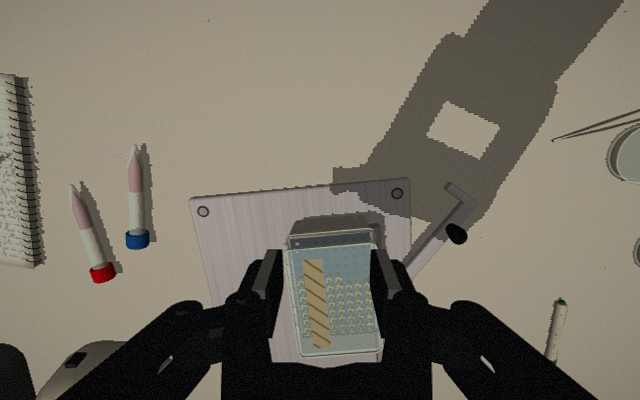

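Fingers are centred on the box's front, with peg at (456,234) and latch well clear. Going down, then pushing forward.

Call:
arm_command(
  targets=[0,0,-0.1,1,0,0,-5,0,0,-0.1,5,0,0,-5,0,0,-0.1,9,0,0,-5,0,0,-0.1,12,0,0,-5,0,0,-0.1,14,0,0,-5,0,0,-0.1,14.1,0,0,-5,0,-0.5,-0.1,14.1,0,0,-5,0,-1,-0.1,14.1,0,0,-5],
)

```text
t: 6.5
position: [0.4503, -0.033, 0.0354]
eef_rot: [0.239, -3.128, 0.002]
wrist_force: [0.3, -0.4, 1.0]
opening: 0.0424
```

```bash
python3 look.py e scene
python3 - <<'E'
from plant import *
from h import *
s=sense()
for p in[(-72,0,34),(-22,0,34)]: print(rel(s,nw(*p),188.85))
E
```

```text
6.5 [ 0.45028607 -0.03296386  0.03543892] [-129.9   -1.    35.4] [ 0.3 -0.4  1. ] 0.04244505396192764
(array([-5.66,  0.15,  0.16]), array([-0.11, -0.13, -0.08]))
(array([-10.66,   0.16,   0.15]), array([-0.11, -0.13, -0.08]))
```

View pics/scene_ez.png

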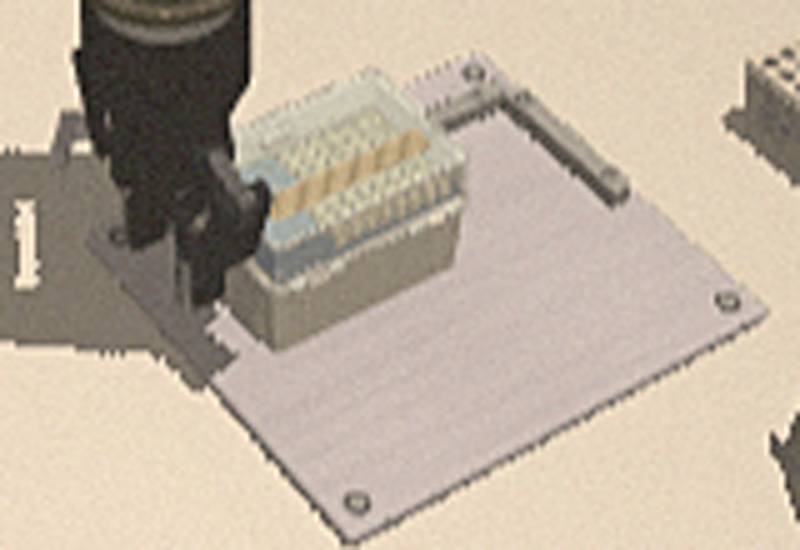

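The box is against the fence and the fingers stand just in front of it. Next is the push along +x.

Call:
arm_command(
  targets=[0,-0.8,0,0,0,0,0,0,-1.6,0,0,0,0,0,0,-2.6,0,0,0,0,0,0,-3.6,0,0,0,0,0,0,-4.6,0,0,0,0,0,0,-5.6,0,0,0,0,0,0,-6.6,0,0,0,0,0,0,-7.4,0,0,0,0,0],
)

```text
t: 7.22
position: [0.526, -0.0218, 0.0366]
eef_rot: [0.24, -3.132, 0.004]
wrist_force: [-2.3, -0.7, 0.9]
opening: 0.0429
```

```bash
python3 look.py f wrist scene
python3 - <<'E'
from plant import *
from h import *
s=sense()
for p in[(-22,0,34)]: print(rel(s,nw(*p),188.85))
E
```

```text
7.2167 [ 0.5259691  -0.02178983  0.03658333] [-53.4  -1.6  36.6] [-2.3 -0.7  0.9] 0.04289715861194709
(array([-3.11,  0.17,  0.22]), array([-0.16, -0.01, -0.06]))
```

View pics/wrist_f.png

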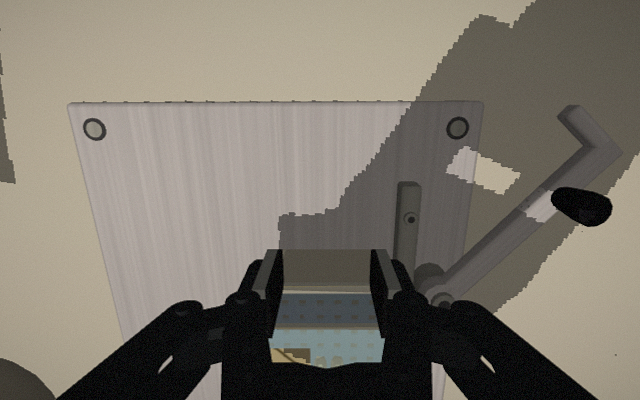

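View pics/scene_fz.png

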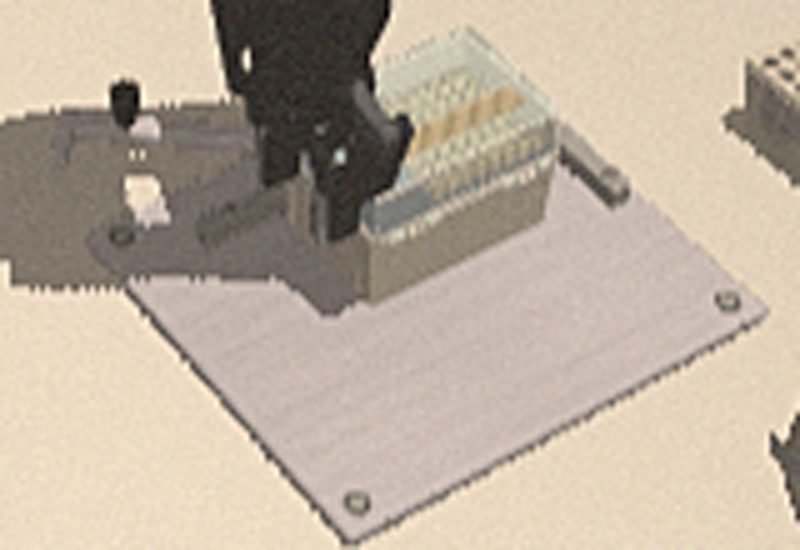

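Call:
arm_command(
  targets=[0,-0.6,0,0,0,0,0,0,-1.2,0,0,0,0,0,0,-1.7,0,0,0,0,0,0,-2.1,0.1,0,0,0,0,0,-2.4,0.1,0,0,0,0,0,-2.6,0.1,0,0,0,0,0,-2.8,0.1,0,0,0,0,0,-2.8,0.1,0,0,0,0],
)

```text
t: 7.98
position: [0.5542, -0.0165, 0.0362]
eef_rot: [-0.24, 3.132, -0.004]
wrist_force: [-0.7, 0.3, -1.5]
opening: 0.0429
```

Call:
arm_command(
  targets=[0,-0.1,0,0,0,0,0,0,-0.2,0,0,0,0,0,0,-0.3,0,0,0,0,0,0,-0.4,0,0,0,0,0,0,-0.5,0,0,0,0,0,0,-0.6,0,0,0,0,0,0,-0.6,0,0,0,0,0,0,-0.6,0,0,0,0,0],
)

```text
t: 8.65
position: [0.5576, -0.016, 0.0362]
eef_rot: [0.241, -3.127, 0.004]
wrist_force: [-13.3, -4.5, 8.8]
opening: 0.043
```

```bash
python3 look.py g scene
```

```text
8.65 [ 0.55762135 -0.01599774  0.03619853] [-21.2  -0.7  36.2] [-13.3  -4.5   8.8] 0.04300367091047554
```

View pics/scene_gz.png

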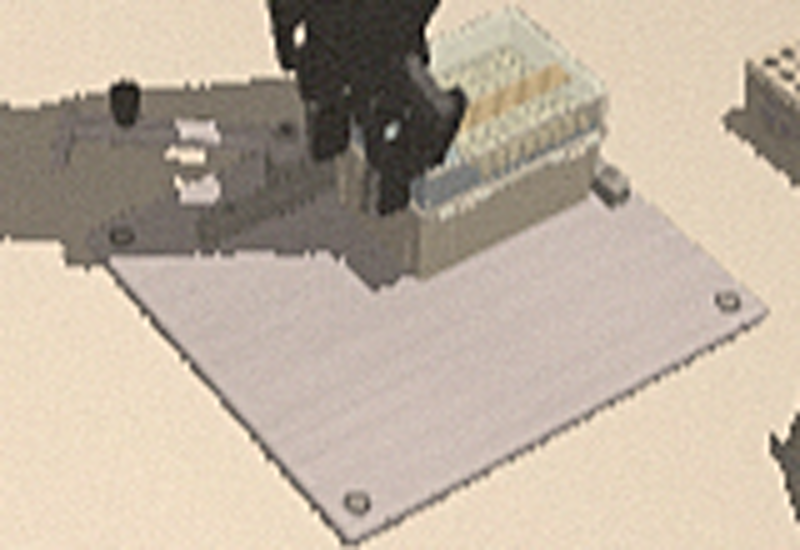

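The box is on the back stop: 13 N, at about the expected x. I'll back off, lift, shut the fingers and check from above.

Call:
arm_command(
  targets=[0,2,0,0,0,0,0,0,5,0,0,0,0,0,-1,5,0,-4,0,0,0,-1,5,0,-8,0,0,0,-1,5,0,-12,0,0,6,-1,4,1,-16,0,0,12,-1,2,2,-20,0,0,19,-1,0,3,-22,0,0,26],
)

```text
t: 9.37
position: [0.5548, 0.0146, 0.2609]
eef_rot: [0.48, 3.103, -0.006]
wrist_force: [0.4, -1.6, -0.3]
opening: 0.0001
```

Run:
```python
from plant import *
from h import *
s=sense();print(s['position'],wn(s['position']))
print(rel(s,nw(40,-60,255),98.85))
```

```text
[0.55480944 0.01455127 0.26086555] [-19.3  29.9 260.9]
(array([-9.31, -5.4 ,  0.63]), array([-0.12,  0.24, 63.55]))
```

Call:
arm_command(
  targets=[-1,-1.2,-0.7,0,0,0,7,-1,-2.4,-1.4,0,0,0,14,-1,-3.6,-2.1,0,0,0,21,-1,-4.8,-2.8,0,0,0,28,-1,-6,-3.5,0,0,0,35,-1,-7.2,-4.2,0,0,0,42,-1,-8.4,-4.9,0,0,0,49,-1,-9.3,-5.4,0.3,0,0,56],
)

```text
t: 10.03
position: [0.6281, -0.0659, 0.2586]
eef_rot: [1.887, 2.506, -0.003]
wrist_force: [-0.5, 0.8, 0.2]
opening: 0.0001
```

Call:
arm_command(
  targets=[-1,0,0,0,0,0,7,-1,0,0,0,0,0,8,-1,0,0,0,0,0,8,-1,0,0,0,0,0,8,-1,0,0,0,0,0,8,-1,0,0,0,0,0,8,-1,0,0,0,0,0,8,-1,0,0,0,0,0,8],
)

```text
t: 10.7
position: [0.6281, -0.0658, 0.2587]
eef_rot: [2.056, 2.369, -0.003]
wrist_force: [1.0, -0.5, 1.3]
opening: 0.0003
```

```bash
python3 look.py i wrist; python3 -c "
from h import *
a=cv2.imread('pics/wrist_i.png');a=a[0:290,120:520];cv2.imwrite('pics/wiz.png',cv2.resize(cv2.convertScaleAbs(a,alpha=1.4),(800,580),interpolation=cv2.INTER_CUBIC))"
```

```text
10.7 [ 0.62805348 -0.06580925  0.25869488] [ 40.7 -60.8 258.7] [ 1.  -0.5  1.3] 0.0003472348010287587
```

View pics/wiz.png

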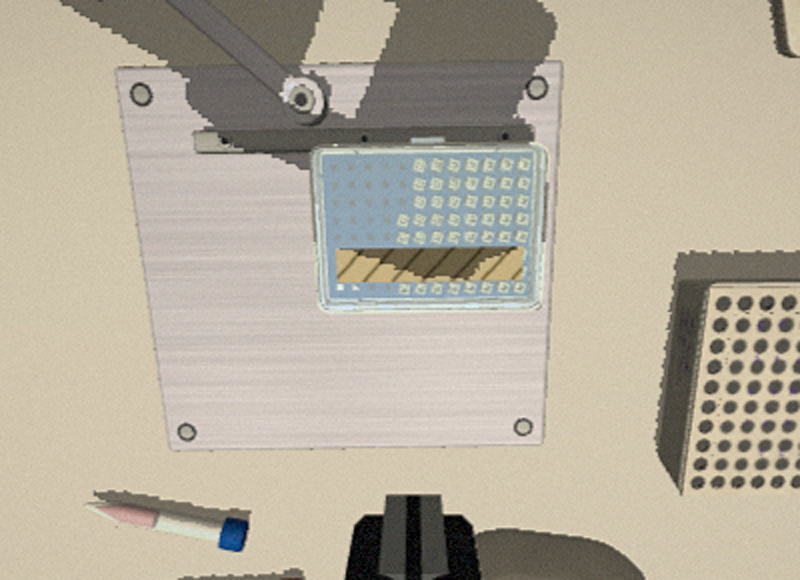

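```bash
python3 - <<'E'
from h import *
import json
m=json.load(open('wrist_i.json'))
z=lambda p:(np.array(p,float)+.5)/2+[120,0]-.5
L=[(.13,.09),(.13,-.15),(-.13,-.15),(-.13,.09)]
w=cast(m,z([(562,62),(543,444),(171,450),(118,68)]),.01);t,th,e=fit2(L,w);print(t,th,e)
b=cast(m,z([(548,142),(541,310),(322,311),(312,147)]),.088);tb,hb,eb=fit2([(.06,.043),(.06,-.042),(-.06,-.042),(-.06,.043)],b);print(tb,hb,eb)
M=R.from_euler('z',th).as_matrix()[:2,:2]
print("box in nest",(tb-t)@M*1000,hb-th)
print("corners",np.round((b[:,:2]-t)@M*1000,1))
# latch sweep plan
d={}
E
python3 - <<'E'
from plant import *
from h import *
m=camera_model("top");print("dish",[wn(p) for p in cast(m,[(234,242),(213,205)],.015)])
E
```

```text
[ 0.57920273 -0.01275546] 0.15528622719179064 [0.00288993 0.00238113 0.00186861 0.00273033]
[ 0.62826643 -0.00543374] 0.1553749306529876 [0.00368761 0.00306182 0.00404569 0.0037652 ]
box in nest [49.60572831 -0.35471767] 8.870346119696504e-05
corners [[106.4  40.8]
 [107.  -40.8]
 [ -7.4 -39.6]
 [ -7.6  40.2]]
dish [array([-134. ,  324.5,   15. ]), array([-19.4, 372.6,  15. ])]
```

The box measures home: nest (49.6, −0.4) mm with yaw 0.000. On to the latch, starting with going round behind the peg.

```bash
cat >> h.py <<'E'
def lp(th,off,z=46):
    t=np.array([np.cos(th),-np.sin(th)]);d=np.array([-np.sin(th),-np.cos(th)])
    p=np.array([-17.5,67])+85*d-off*t
    return nw(p[0],p[1],z), np.degrees(np.arctan2(-t[1],-t[0])+NY)
E
python3 - <<'E'
from plant import *
from h import *
s=sense()
for z in(200,46):
    p,y=lp(2.27,42,z);print(p,y,rel(s,p,y))
E
```

```text
[0.49997647 0.13148258 0.2       ] 58.78504886212304 (array([21.36, -9.92,  5.74]), array([ 0.2 ,  0.23, 39.29]))
[0.49997647 0.13148258 0.046     ] 58.78504886212304 (array([21.44, -9.95, 21.14]), array([ 0.2 ,  0.23, 39.29]))
```

Call:
arm_command(
  targets=[-1,3,-1.4,0,0,0,5,-1,6,-2.8,0,0,0,10,-1,9,-4.2,0.5,0,0,15,-1,12,-5.6,1,0,0,20,-1,15,-7,2,0,0,25,-1,18,-8.4,3,0,0,30,-1,20.5,-9.5,4,0,0,35,-1,21.4,-9.9,5,0,0,39],
)

```text
t: 11.42
position: [0.498, 0.1346, 0.2074]
eef_rot: [2.73, 1.544, 0.001]
wrist_force: [0.5, 0.7, 0.4]
opening: 0.0004
```

```bash
python3 look.py j wrist
python3 - <<'E'
from plant import *
from h import *
s=sense();m=camera_model("top")
p,y=lp(2.27,42,46);print(p,y,rel(s,p,y))
E
```

```text
11.4167 [0.498047   0.13456616 0.20744097] [-57.  157.2 207.4] [0.5 0.7 0.4] 0.00039807375051776933
[0.49997647 0.13148258 0.046     ] 58.78504886212304 (array([-0.08,  0.37, 15.96]), array([0.09, 0.21, 0.05]))
```

View pics/wrist_j.png

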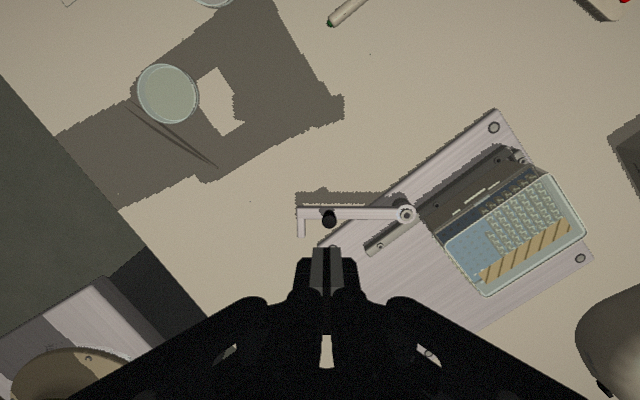

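Run:
```python
from h import *
import json
m=json.load(open('wrist_j.json'))
print(proj(m,[[.498,.1346,.05]]))
p=cast(m,[(329,214)],.062)[0];q=cast(m,[(404,213)],.042)[0];print("peg",p,wn(p),"piv",wn(q))
d=wn(p)[:2]-np.array([-17.5,67]);print(np.hypot(*d),np.arctan2(-d[0],-d[1])%6.28)
```

```text
[[325.8289091  176.72699087]]
peg [0.482042   0.10186233 0.062     ] [-77.8 127.3  62. ] piv [-18.9  69.7  42. ]
85.27707781109763 2.356194490192345
```

The peg is at (329,214), and the TCP will come down about 35–40 mm behind it (row 177), clear of the arm. Descending.

Call:
arm_command(
  targets=[-1,0,0.2,4,0,0,0,-1,0,0.4,8,0,0,0,-1,0,0.4,12,0,0,0,-1,0,0.4,15,0,0,0,-1,0,0.4,15.9,0,0,0,-1,0,0.4,15.9,0,0,0,-1,-0.5,0.4,15.9,0,0,0,-1,-1,0.4,15.9,0,0,0],
)

```text
t: 12.13
position: [0.4967, 0.1231, 0.0485]
eef_rot: [2.732, 1.542, 0.001]
wrist_force: [0.5, -0.7, -0.7]
opening: -0.0001
```

```bash
python3 look.py k wrist
cat > plan.py <<'E'
from plant import *
from h import *
import sys
s=sense();print(s['position'],wn(s['position']),np.round(s['wrist_force'],1))
off=float(sys.argv[1])
for th in map(float,sys.argv[2:]):
    p,y=lp(th,off);print(th,*rel(s,p,y))
E
python3 plan.py 19 2.2 2.1 2.0 1.9 1.8 1.7 1.6 1.5
```

```text
12.1333 [0.49666716 0.12305203 0.04854452] [-60.1 146.   48.5] [ 0.5 -0.7 -0.7] -9.354760489214201e-05
[0.49597421 0.12243244 0.04847144] [-60.9 145.5  48.5] [-0.  -0.1 -1.1]
2.2 [-1.92 -0.24  0.25] [ 0.25  0.14 -3.95]
2.1 [-2.78 -0.33  0.25] [ 0.24  0.15 -9.68]
2.0 [-3.65 -0.33  0.25] [  0.23   0.16 -15.41]
1.9 [-4.52 -0.24  0.26] [  0.22   0.18 -21.14]
1.8 [-5.37 -0.07  0.26] [  0.22   0.19 -26.87]
1.7 [-6.21  0.18  0.26] [  0.21   0.2  -32.6 ]
1.6 [-7.01  0.52  0.27] [  0.2    0.21 -38.33]
1.5 [-7.77  0.94  0.27] [  0.19   0.22 -44.06]
```

View pics/wrist_k.png

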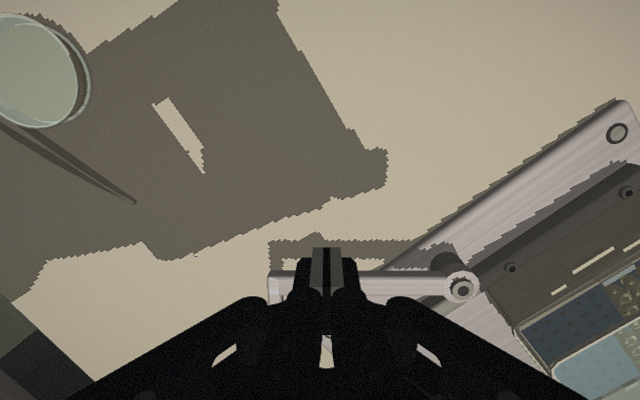

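The peg is hidden behind the fingers, as it should be. Starting the sweep.

Call:
arm_command(
  targets=[-1,-1.1,-0.1,0.1,0,0,-2,-1,-1.9,-0.2,0.1,0,0,-4,-1,-2.8,-0.3,0.1,0,0,-10,-1,-3.7,-0.3,0.1,0,0,-15,-1,-4.5,-0.2,0.1,0,0,-21,-1,-5.4,-0.1,0.1,0,0,-27,-1,-6.2,0.2,0.1,0,0,-33,-1,-7,0.5,0.1,0,0,-38],
)

```text
t: 12.85
position: [0.4646, 0.0592, 0.0493]
eef_rot: [2.074, 2.35, 0.0]
wrist_force: [-0.4, 0.7, 0.1]
opening: -0.0001
```

```bash
python3 look.py l wrist scene; python3 plan.py 19 1.5 1.4 1.3 1.2 1.1 1.0 .9 .8
```

```text
12.85 [0.46456523 0.05923384 0.04926843] [-101.6   87.9   49.3] [-0.4  0.7  0.1] -0.0001425271051721094
[0.46459862 0.0589364  0.04907489] [-101.6   87.6   49.1] [0.  0.2 0.2]
1.5 [-0.77 -0.17  0.31] [ 0.25  0.32 -6.08]
1.4 [-1.64 -0.23  0.32] [  0.24   0.33 -11.81]
1.3 [-2.51 -0.2   0.32] [  0.22   0.34 -17.54]
1.2 [-3.37 -0.08  0.33] [  0.2    0.36 -23.27]
1.1 [-4.22  0.12  0.33] [  0.19   0.37 -29.  ]
1.0 [-5.04  0.41  0.34] [  0.17   0.38 -34.73]
0.9 [-5.83  0.78  0.34] [  0.15   0.39 -40.46]
0.8 [-6.58  1.22  0.35] [  0.13   0.4  -46.19]
```

View pics/wrist_l.png

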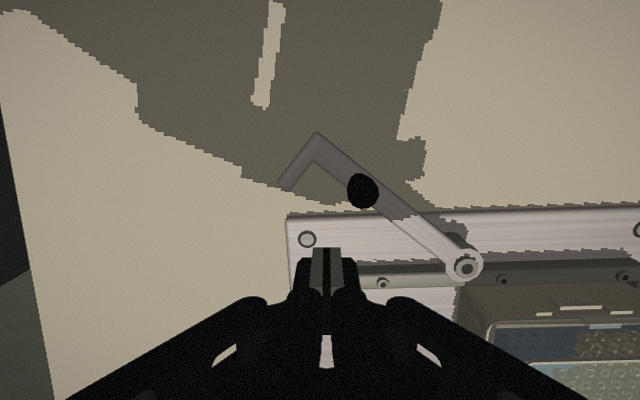

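View pics/scene_lz.png

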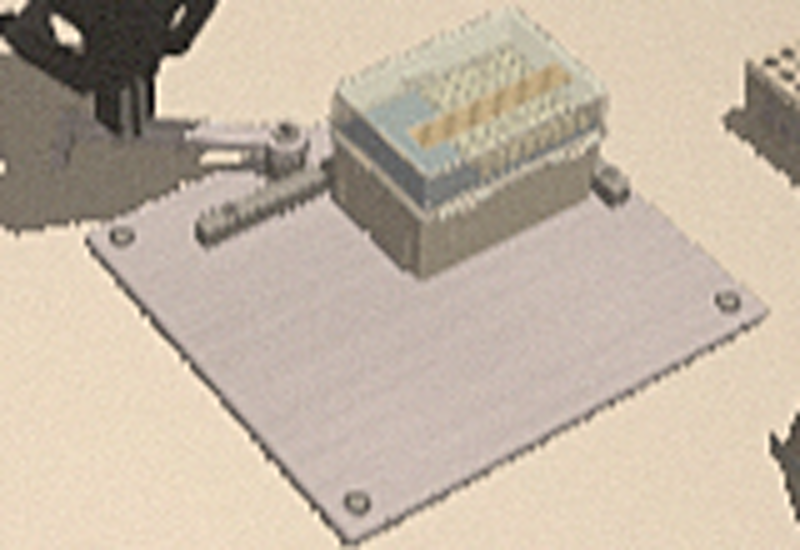

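The sweep missed the peg: it is still up at (362,190), behind the fingers. I'll measure it.

```bash
python3 - <<'E'
from h import *
import json
m=json.load(open('wrist_l.json'))
for z,px in((.062,(363,184)),(.038,(362,205)),):
    p=cast(m,[px],z)[0];print(z,wn(p))
q=cast(m,[(465,266)],.045)[0];print("piv",wn(q))
c=cast(m,[(316,137),(283,187)],.038);print("arm end",[wn(i) for i in c])
p=cast(m,[(363,184)],.062)[0];d=wn(p)[:2]-np.array([-17.5,67]);print(np.hypot(*d),np.arctan2(-d[0],-d[1])%6.28)
m=json.load(open('wrist_k.json'));print(proj(m,[nw(-78,127,62),nw(-78,127,40)]), proj(m,[nw(-60.5,145.7,48)]))
E
python3 -c "
import cv2
a=cv2.imread('pics/wrist_k.png')[200:320,220:500];cv2.imwrite('pics/kz.png',cv2.resize(cv2.convertScaleAbs(a,alpha=2),None,fx=2.8,fy=2.8,interpolation=cv2.INTER_CUBIC))"
```

```text
0.062 [-83.3 126.3  62. ]
0.038 [-81.1 107.1  38. ]
piv [-20.9  69.6  45. ]
arm end [array([-105.9,  146.5,   38. ]), array([-125.6,  119.3,   38. ])]
88.57838336750112 2.3042827383739892
[[324.49338635 298.84865503]
 [324.47425274 277.14346133]] [[326.89880047 244.88749884]]
```

View pics/kz.png

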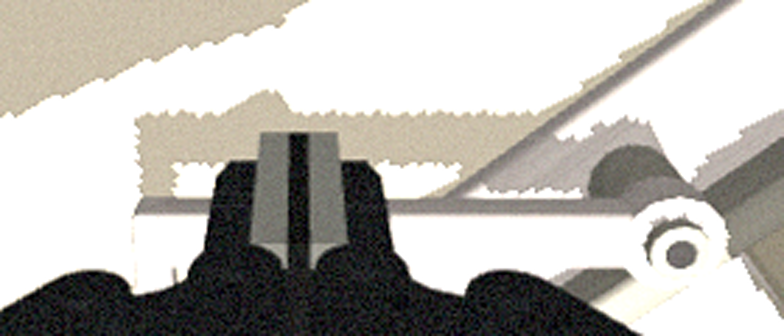

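```bash
python3 - <<'E'
from h import *
import json
for n,a in(('j',[(404,213),(299,213)]),('k',[(462,289),(270,286)]),('l',[(465,266),(316,143)])):
    m=json.load(open(f'wrist_{n}.json'))
    p=wn(cast(m,[a[0]],.042)[0]);q=wn(cast(m,[a[1]],.038)[0]);d=q-p
    print(n,p,q,np.hypot(*d[:2]),np.arctan2(-d[0],-d[1])%6.283)
E
python3 look.py m top; python3 plan.py 45 2.32
python3 -c "
import cv2
a=cv2.imread('pics/top_m.png')[150:240,260:400];cv2.imwrite('pics/mz.png',cv2.resize(cv2.convertScaleAbs(a,alpha=1.4),None,fx=5,fy=5,interpolation=cv2.INTER_CUBIC))"
```

```text
j [-18.9  69.7  42. ] [-107.9  142.4   38. ] 114.91862338193927 2.2557299032583504
k [-18.2  67.3  42. ] [-108.8  143.1   38. ] 118.12705024675762 2.267485608536956
l [-19.5  67.9  42. ] [-106.1  143.3   38. ] 114.82473601101812 2.287168523729971
12.95 [0.46459862 0.0589364  0.04907489] [-101.6   87.6   49.1] [0.  0.2 0.2] 0.0001222322186062213
[0.46463183 0.05948526 0.04888941] [-101.5   88.1   48.9] [ 0.5 -1.2 -1. ]
2.32 [7.17 4.97 0.28] [ 0.35  0.19 40.74]
```

View pics/mz.png

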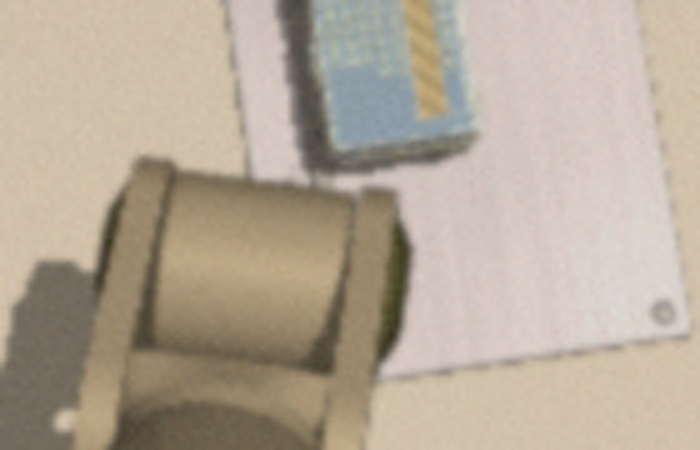

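The latch hasn't moved: θ is still about 2.27. I'll go back behind the peg and push slowly, with checks along the way.

Call:
arm_command(
  targets=[-1,0,0,-3,0,0,0,-1,0,0,-6,0,0,0,-1,1.5,1,-6,0,0,7,-1,3,2,-6,0,0,14,-1,4.5,3,-6,0,0,21,-1,6,4,-6,0,0,28,-1,7.2,5,-6,0,0,35,-1,7.2,5,-6,0,0,41],
)

```text
t: 13.67
position: [0.5069, 0.1394, 0.1095]
eef_rot: [2.777, 1.453, 0.007]
wrist_force: [-0.6, 0.1, 0.5]
opening: -0.0002
```

```bash
python3 look.py n wrist scene;python3 plan.py 40 2.28;python3 plan.py 19 2.28
```

```text
13.6667 [0.50689751 0.1394449  0.10947544] [-47.5 160.7 109.5] [-0.6  0.1  0.5] -0.00018895079703098173
[0.50584421 0.13795861 0.1092342 ] [-48.7 159.3 109.2] [ 0.1 -0.2  0.8]
2.28 [-0.98 -0.12  6.32] [ 0.43  0.02 -2.68]
[0.50584421 0.13795861 0.1092342 ] [-48.7 159.3 109.2] [ 0.1 -0.2  0.8]
2.28 [-3.08 -0.02  6.32] [ 0.43  0.02 -2.68]
```

View pics/wrist_n.png

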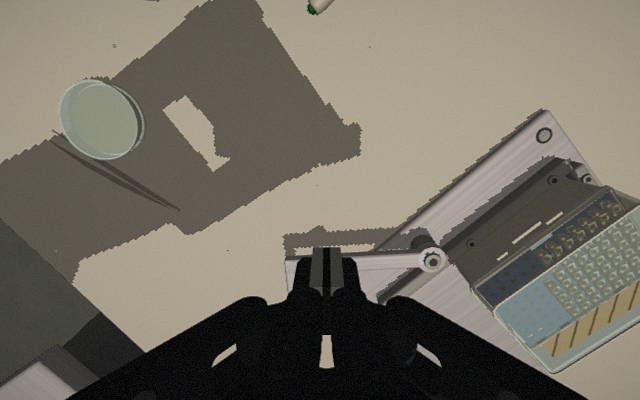

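View pics/scene_nz.png

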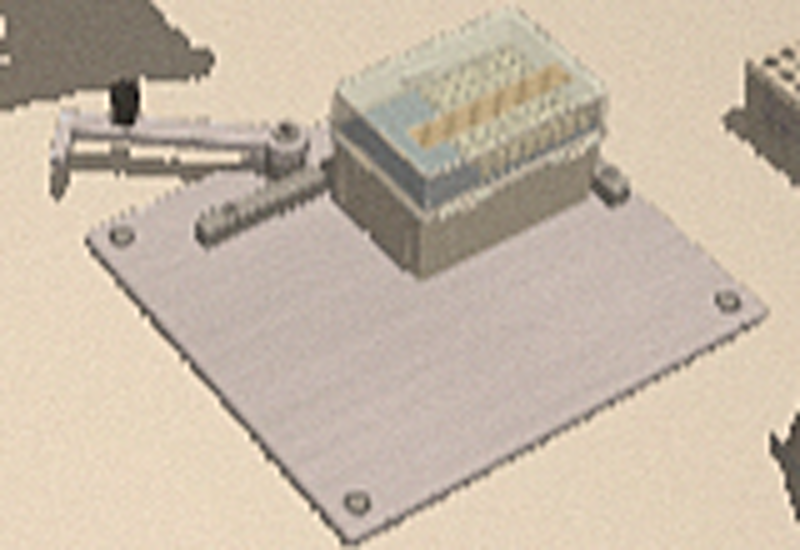

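Call:
arm_command(
  targets=[-1,-0.5,0,3,0,0,-2,-1,-0.9,-0.1,5.5,0,0,-3,-1,-0.9,-0.1,6.4,0,0,-3,-1,-0.9,-0.1,6.4,0,0,-3,-1,-1.3,-0.1,6.4,0,0,-3,-1,-1.7,-0.1,6.4,0,0,-3,-1,-2.1,-0.1,6.4,0,0,-3,-1,-2.4,-0.1,6.4,0,0,-3],
)

```text
t: 14.43
position: [0.492, 0.1181, 0.0462]
eef_rot: [2.734, 1.532, 0.007]
wrist_force: [-0.2, -0.9, -0.7]
opening: 0.0002
```

```bash
python3 look.py o wrist scene;python3 plan.py 19 2.28
```

```text
14.4333 [0.49200389 0.11806494 0.04620405] [-65.5 141.8  46.2] [-0.2 -0.9 -0.7] 0.0002219478596141765
[0.49181211 0.11806298 0.04588585] [-65.7 141.8  45.9] [0.1 0.1 0.3]
2.28 [-0.64  0.03 -0.01] [0.47 0.01 0.29]
```

View pics/wrist_o.png

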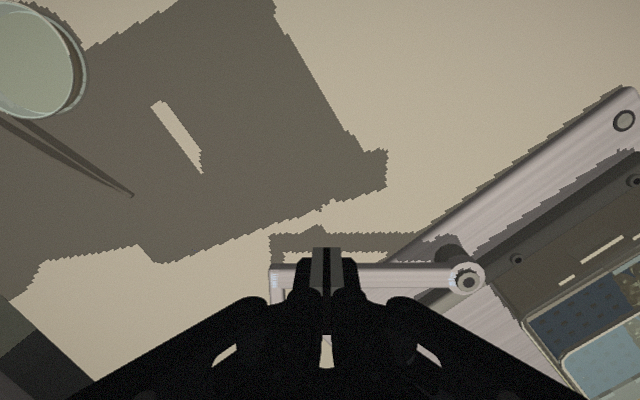

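View pics/scene_oz.png

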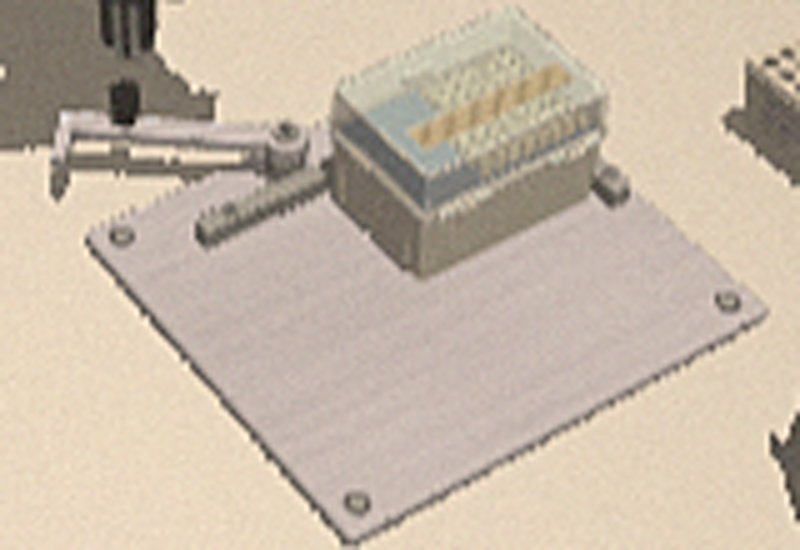

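Call:
arm_command(
  targets=[-1,-0.3,0,0,0,0,0,-1,-0.6,0,0,0,0,0,-1,-0.8,0,0,0,0,0,-1,-1,0,0,0,0,0,-1,-1.2,0,0,0,0,-1,-1,-1.4,0,0,0,0,-2,-1,-1.6,0,0,0,0,-4,-1,-1.8,0,0,0,0,-5],
)

```text
t: 15.2
position: [0.4823, 0.1026, 0.0458]
eef_rot: [2.663, 1.653, 0.005]
wrist_force: [0.4, 0.4, -0.1]
opening: 0.0001
```

```bash
python3 look.py p wrist scene;python3 plan.py 19 2.1 2
```

```text
15.2 [0.48230795 0.10257152 0.04583575] [-77.4 128.   45.8] [ 0.4  0.4 -0.1] 7.064941529687678e-05
[0.48226253 0.10247141 0.04586134] [-77.5 127.9  45.9] [ 0.6 -0.5 -0. ]
2.1 [-0.35 -0.22 -0.02] [ 0.46  0.08 -5.01]
2.0 [-1.22 -0.29 -0.01] [  0.45   0.1  -10.74]
```

View pics/wrist_p.png

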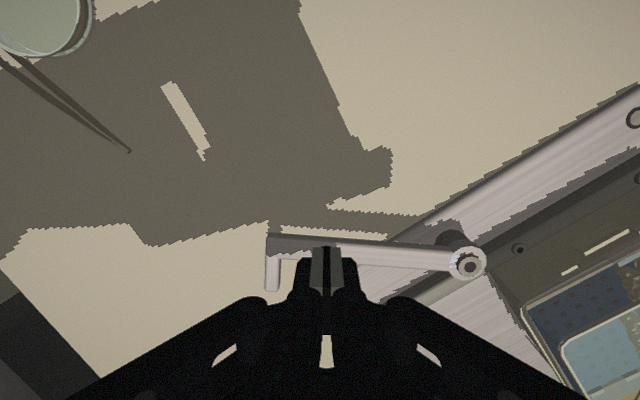

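View pics/scene_pz.png

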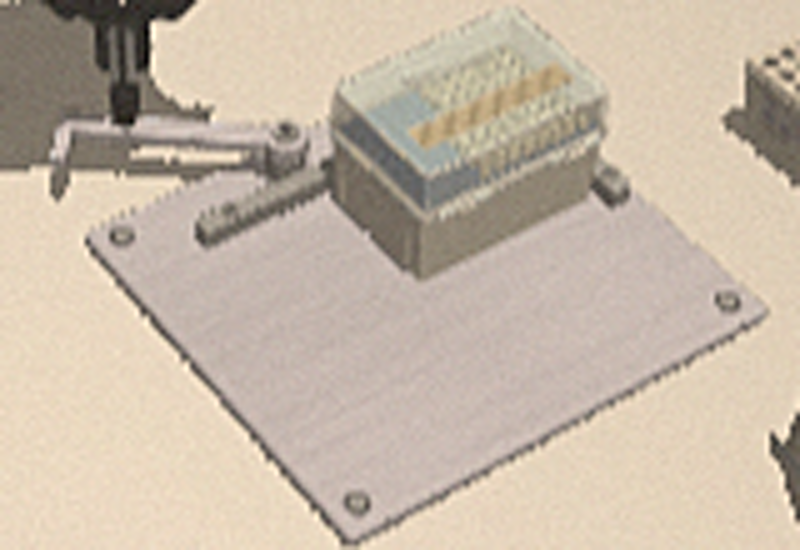

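```bash
python3 - <<'E'
from h import *
import json
for n,a in(('o',[(467,278),(268,270)]),('p',[(467,265),(267,240)])):
    m=json.load(open(f'wrist_{n}.json'))
    p=wn(cast(m,[a[0]],.042)[0]);q=wn(cast(m,[a[1]],.038)[0]);d=q-p
    print(n,p,q,np.hypot(*d[:2]),np.arctan2(-d[0],-d[1])%6.283)
E
python3 -c "
import cv2
a=cv2.imread('pics/wrist_p.png')[200:320,220:500];cv2.imwrite('pics/pz.png',cv2.resize(cv2.convertScaleAbs(a,alpha=3.5),None,fx=2.8,fy=2.8,interpolation=cv2.INTER_CUBIC))
a=cv2.imread('pics/scene_p.png')[175:235,265:345];cv2.imwrite('pics/pz2.png',cv2.resize(cv2.convertScaleAbs(a,alpha=3),None,fx=10,fy=10,interpolation=cv2.INTER_CUBIC))"
```

```text
o [-17.5  69.   42. ] [-105.9  149.    38. ] 119.22482962873129 2.306354563845514
p [-19.1  67.9  42. ] [-106.4  147.5   38. ] 118.14165226540554 2.310091770733996
```

View pics/pz.png

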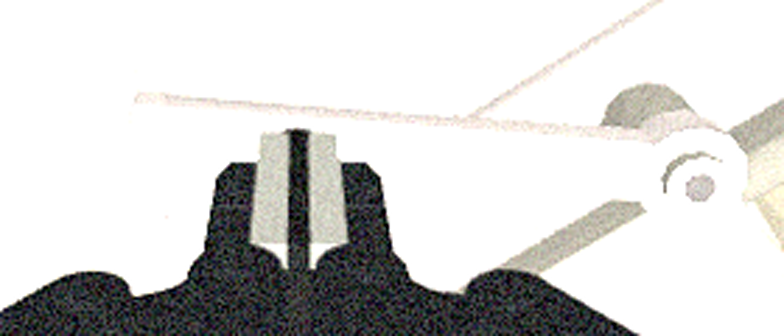

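View pics/pz2.png

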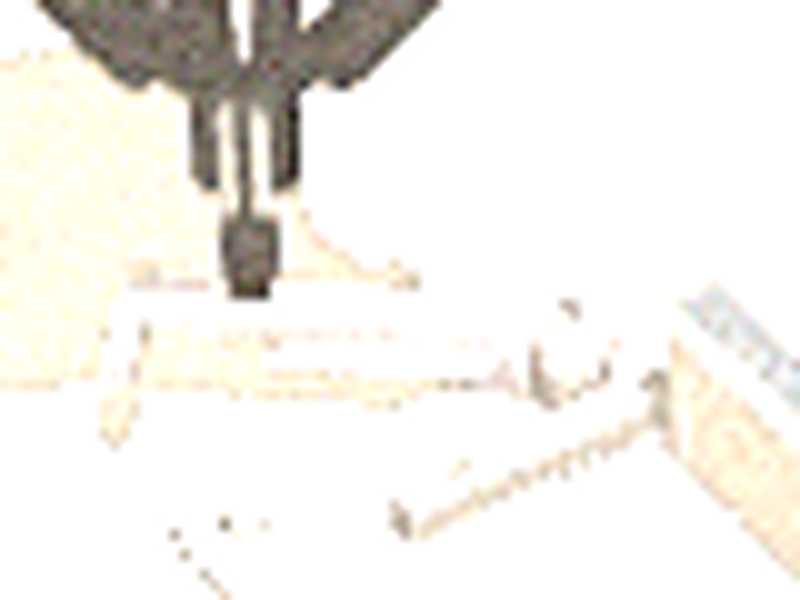

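```bash
python3 - <<'E'
from h import *
import json
m=json.load(open('scene_p.json'))
for px,z in(((289.6,204.0),.038),((289.6,197.2),.062)): print(wn(cast(m,[px],z)[0]))
m0=json.load(open('wrist_j.json'))
print("proj TCP",proj(m,[nw(-77.5,127.9,46)]), "tips px ~ (284.8..294.5,194)")
for x,y in((-81,122),(-78,126),(-85,119)): print(x,y,proj(m0,[nw(x,y,38),nw(x,y,62)]).round(1).tolist())
E
python3 -c "
import cv2
a=cv2.imread('pics/wrist_j.png')[180:260,270:430];cv2.imwrite('pics/jz.png',cv2.resize(cv2.convertScaleAbs(a,alpha=1.5),None,fx=5,fy=5,interpolation=cv2.INTER_CUBIC))"
```

```text
[-83.3 121.6  38. ]
[-82.5 121.2  62. ]
proj TCP [[290.10639309 199.60683961]] tips px ~ (284.8..294.5,194)
-81 122 [[329.6, 211.6], [329.9, 219.6]]
-78 126 [[329.3, 207.3], [329.7, 215.1]]
-85 119 [[328.5, 215.7], [328.8, 224.0]]
```

View pics/jz.png

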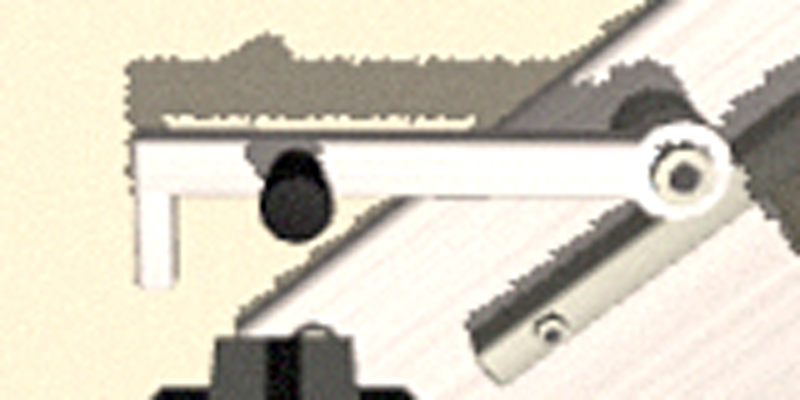

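The peg is at about nest (−83, 120.5), so contact is only now due. I'll lower slightly and continue.

Call:
arm_command(
  targets=[-1,-0.1,0,0.2,0,0,0,-1,-0.2,0,0.3,0,0,0,-1,-0.3,0,0.3,0,0,0,-1,-0.4,0,0.3,0,0,0,-1,-0.5,0,0.3,0,0,0,-1,-0.6,0,0.3,0,0,0,-1,-0.7,0,0.3,0,0,0,-1,-0.8,0,0.3,0,0,0],
)

```text
t: 15.97
position: [0.4787, 0.0952, 0.0429]
eef_rot: [2.665, 1.65, 0.005]
wrist_force: [-0.7, -0.2, -0.0]
opening: -0.0002
```

```bash
python3 look.py q wrist scene
python3 -c "
import cv2
a=cv2.imread('pics/wrist_q.png')[200:320,220:500];cv2.imwrite('pics/qz.png',cv2.resize(cv2.convertScaleAbs(a,alpha=2.5),None,fx=2.8,fy=2.8,interpolation=cv2.INTER_CUBIC))
a=cv2.imread('pics/scene_q.png')[175:235,265:345];cv2.imwrite('pics/qz2.png',cv2.resize(cv2.convertScaleAbs(a,alpha=1.5),None,fx=10,fy=10,interpolation=cv2.INTER_CUBIC))"
```

```text
15.9667 [0.47867283 0.09523327 0.04288568] [-82.1 121.3  42.9] [-0.7 -0.2 -0. ] -0.00017976017980921545
```

View pics/qz.png

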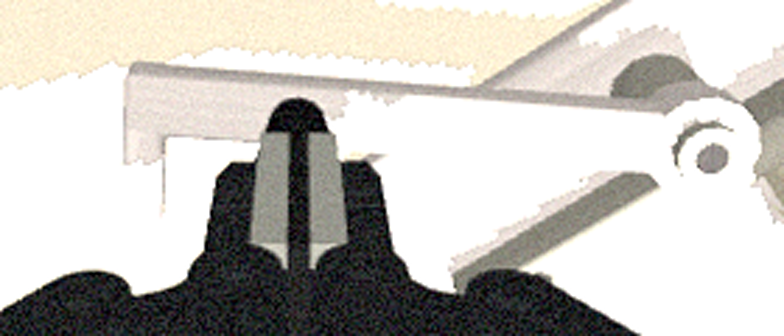

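View pics/qz2.png

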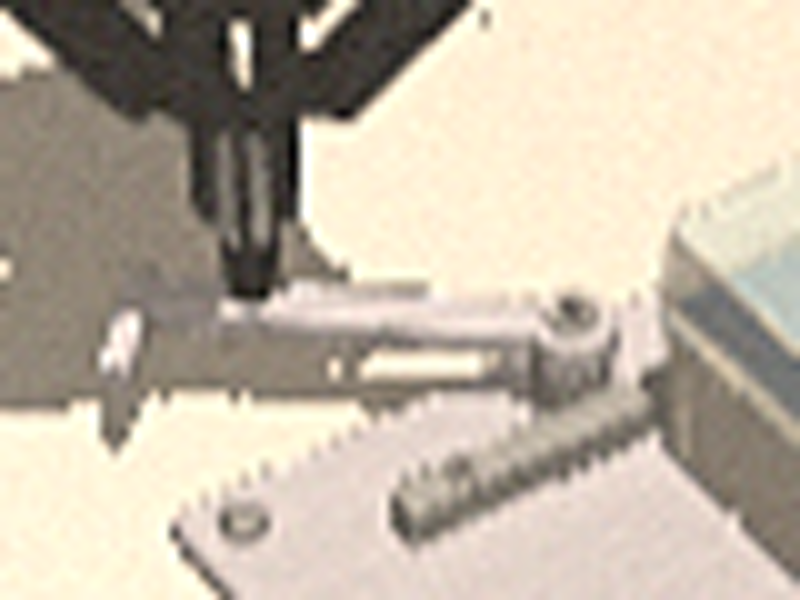

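Run:
```python
from h import *
import json
m=json.load(open('wrist_q.json'));ms=json.load(open('scene_q.json'))
P=np.array([.47867,.09523,.04289]); c,s=np.cos(np.radians(63.5)),np.sin(np.radians(63.5))
tx=np.array([c,s,0])
for dz in(0,.01,.02,.03):
  for dx in(0,.011): print(dz,dx,proj(m,[P+[0,0,dz]+tx*dx]).round(1),proj(ms,[P+[0,0,dz]+tx*dx]).round(1))
# peg
print(proj(m,[nw(-83,120.5,38),nw(-83,120.5,62)]))
```

```text
0 0 [[327.1 244.6]] [[290.  202.5]]
0 0.011 [[327.2 226.4]] [[290.2 199.7]]
0.01 0 [[327.4 252.9]] [[289.8 199.7]]
0.01 0.011 [[327.4 233.8]] [[290.1 196.9]]
0.02 0 [[327.6 262.2]] [[289.7 196.9]]
0.02 0.011 [[327.6 242.1]] [[290.  194.1]]
0.03 0 [[327.9 272.6]] [[289.5 194. ]]
0.03 0.011 [[327.9 251.6]] [[289.8 191.2]]
[[326.64369432 242.62294342]
 [327.12471097 263.31981216]]
```

The views explain the miss. In the wrist picture the pad tips sit at row 247, which puts the real fingertips about 20–25 mm above the reported TCP, so they passed over the peg. I'll back off, go lower with TCP z at about 26 mm, and push again.

Call:
arm_command(
  targets=[-1,0.5,0,-0.3,0,0,0,-1,1.5,0,-0.3,0,0,0,-1,2.5,0,-0.3,0,0,2,-1,3.5,0,0,0,0,4,-1,3.5,0,0.8,0,0,4,-1,3.5,0,1.7,0,0,4,-1,3.5,0,1.7,0,0,4,-1,3.2,0,1.7,0,0,4],
)

```text
t: 16.73
position: [0.4926, 0.1238, 0.0251]
eef_rot: [2.721, 1.557, 0.003]
wrist_force: [-0.1, 0.7, -0.4]
opening: -0.0003
```

```bash
sed -i 's/z=46/z=26/' h.py; python3 look.py r wrist;python3 plan.py 19 2.3 2.25 2.2 2.15 2.1
python3 -c "
import cv2
a=cv2.imread('pics/wrist_r.png')[200:320,220:500];cv2.imwrite('pics/rz.png',cv2.resize(cv2.convertScaleAbs(a,alpha=2.5),None,fx=2.8,fy=2.8,interpolation=cv2.INTER_CUBIC))"
```

```text
16.7333 [0.49258091 0.12375064 0.02513174] [-64.  147.3  25.1] [-0.1  0.7 -0.4] -0.00034105111441184587
[0.49249468 0.12316452 0.02551295] [-64.2 146.8  25.5] [-0.  -0.7  0.4]
2.3 [-0.95  0.26 -0.05] [0.41 0.06 2.47]
2.25 [-1.37  0.15 -0.05] [ 0.41  0.07 -0.4 ]
2.2 [-1.8   0.07 -0.05] [ 0.41  0.08 -3.26]
2.15 [-2.23  0.01 -0.05] [ 0.4   0.09 -6.13]
2.1 [-2.67 -0.02 -0.05] [ 0.4   0.1  -8.99]
```

View pics/rz.png

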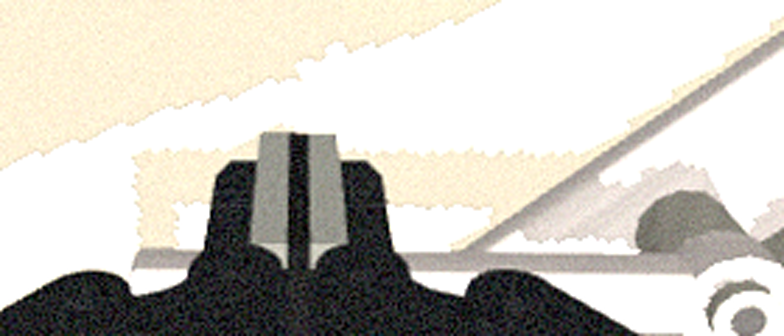

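Call:
arm_command(
  targets=[-1,-0.5,0.1,0,0,0,0,-1,-0.9,0.1,0,0,0,0,-1,-1.3,0.1,0,0,0,0,-1,-1.6,0.1,0,0,0,0,-1,-1.8,0.1,0,0,0,-3,-1,-2,0,0,0,0,-4,-1,-2.2,0,0,0,0,-6,-1,-2.6,0,0,0,0,-9],
)

```text
t: 17.45
position: [0.4792, 0.1007, 0.0257]
eef_rot: [2.59, 1.766, 0.004]
wrist_force: [-0.8, 1.7, 0.3]
opening: -0.0
```

```bash
python3 look.py s wrist scene;python3 plan.py 19 2.0 1.9 1.8 1.7 1.6 1.5 1.4 1.3
python3 -c "
import cv2
a=cv2.imread('pics/wrist_s.png')[200:320,220:500];cv2.imwrite('pics/sz.png',cv2.resize(cv2.convertScaleAbs(a,alpha=2.5),None,fx=2.8,fy=2.8,interpolation=cv2.INTER_CUBIC))"
```

```text
17.45 [0.47920342 0.10073118 0.02567064] [-80.8 126.7  25.7] [-0.8  1.7  0.3] -7.066790868771846e-07
[0.47904433 0.10040672 0.02563912] [-81.  126.4  25.6] [-0.1  0.   0.1]
2.0 [-0.88 -0.17 -0.04] [ 0.38  0.16 -5.73]
1.9 [-1.75 -0.23 -0.03] [  0.37   0.18 -11.46]
1.8 [-2.62 -0.2  -0.03] [  0.37   0.2  -17.19]
1.7 [-3.48 -0.09 -0.03] [  0.36   0.21 -22.92]
1.6 [-4.33  0.11 -0.02] [  0.35   0.23 -28.65]
1.5 [-5.15  0.39 -0.02] [  0.34   0.25 -34.38]
1.4 [-5.94  0.75 -0.02] [  0.33   0.27 -40.11]
1.3 [-6.69  1.19 -0.01] [  0.31   0.29 -45.84]
```

View pics/sz.png

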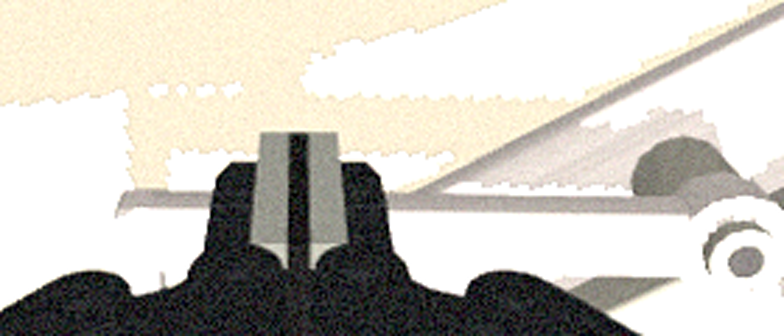

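View pics/scene_sz.png

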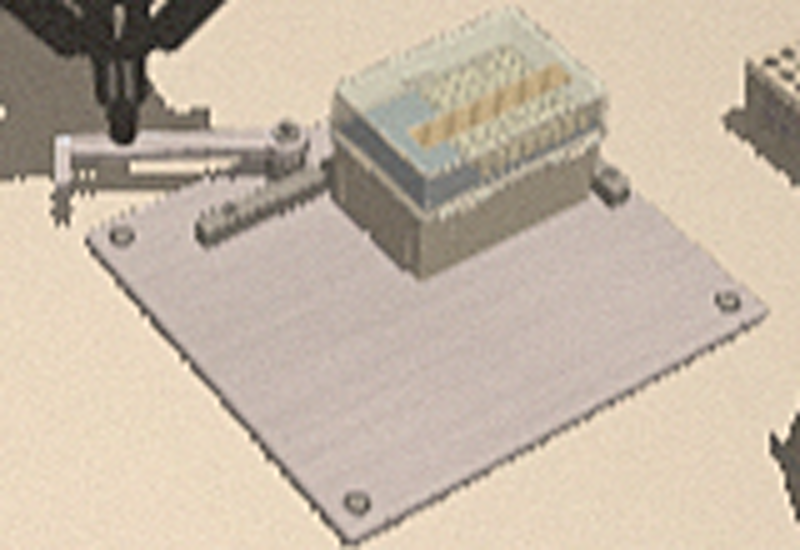

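The latch now follows the finger. Continuing the sweep.

Call:
arm_command(
  targets=[-1,-0.9,-0.2,0,0,0,-6,-1,-1.7,-0.2,0,0,0,-11,-1,-2.6,-0.2,0,0,0,-17,-1,-3.5,-0.1,0,0,0,-23,-1,-4.3,0.1,0,0,0,-29,-1,-5.1,0.4,-0.1,0,0,-34,-1,-5.9,0.7,-0.1,0,0,-40,-1,-6.6,1.1,-0.2,0,0,-45],
)

```text
t: 18.22
position: [0.4647, 0.0347, 0.0278]
eef_rot: [1.715, 2.625, -0.002]
wrist_force: [0.2, 0.9, 1.4]
opening: -0.0001
```

```bash
sed -i 's/z=26/z=29/' h.py; python3 look.py u wrist scene;python3 plan.py 19 1.2 1.1 1.0 0.9 0.8 0.7 0.6 0.5
```

```text
18.2167 [0.46474145 0.03468801 0.02781914] [-105.2   63.6   27.8] [0.2 0.9 1.4] -0.00014080844017097803
[0.46540594 0.03423698 0.02802157] [-104.6   63.1   28. ] [-1.2 -0.7  0.4]
1.2 [-0.91 -0.13 -0.09] [ 0.18  0.41 -6.69]
1.1 [-1.78 -0.18 -0.09] [  0.16   0.42 -12.42]
1.0 [-2.65 -0.14 -0.08] [  0.14   0.43 -18.15]
0.9 [-3.51 -0.01 -0.07] [  0.12   0.43 -23.88]
0.8 [-4.36  0.2  -0.07] [  0.1    0.44 -29.61]
0.7 [-5.18  0.5  -0.06] [  0.07   0.45 -35.34]
0.6 [-5.96  0.88 -0.05] [  0.05   0.45 -41.07]
0.5 [-6.71  1.33 -0.05] [ 3.00e-02  4.60e-01 -4.68e+01]
```

View pics/wrist_u.png

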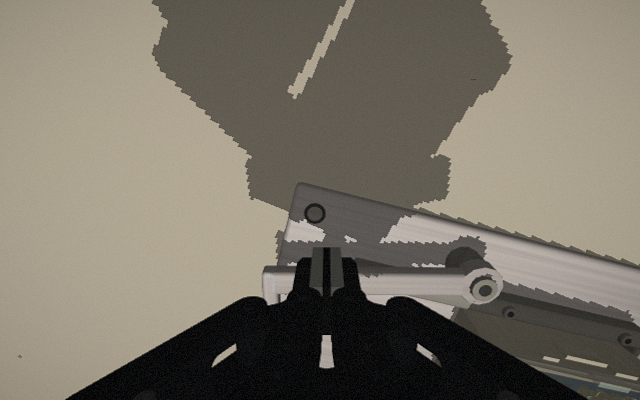

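View pics/scene_uz.png

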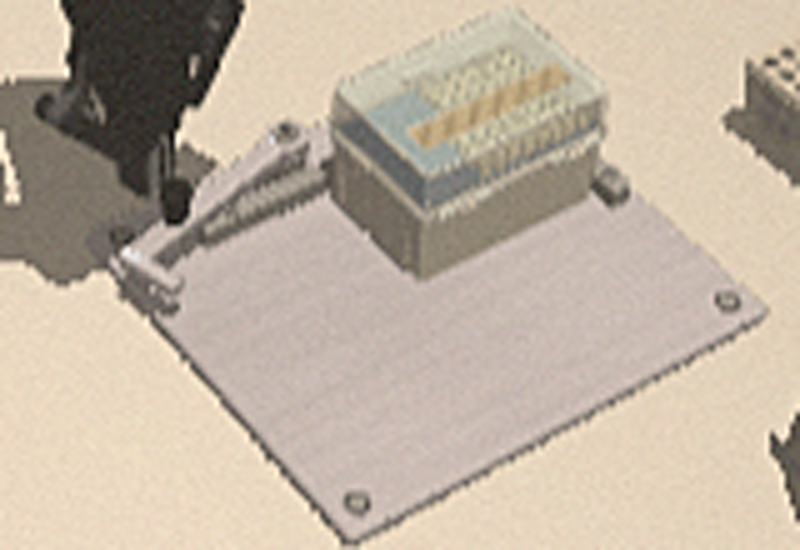

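Call:
arm_command(
  targets=[-1,-0.9,-0.1,-0.1,0,0,-7,-1,-1.8,-0.2,-0.1,0,0,-12,-1,-2.6,-0.1,-0.1,0,0,-18,-1,-3.5,0,-0.1,0,0,-24,-1,-4.3,0.2,-0.1,0,0,-30,-1,-5.1,0.5,-0.1,0,0,-35,-1,-5.9,0.9,-0.1,0,0,-41,-1,-6.7,1.3,-0.1,0,0,-46],
)

```text
t: 18.98
position: [0.5039, -0.0218, 0.0294]
eef_rot: [0.56, 3.085, -0.006]
wrist_force: [-0.9, 0.7, 0.4]
opening: 0.0002
```

```bash
python3 look.py v scene;python3 plan.py 19 .4 .35 .3 .25 .2 .15 .1 .05 0
```

```text
18.9833 [ 0.50394304 -0.02180256  0.02943148] [-75.2   1.8  29.4] [-0.9  0.7  0.4] 0.00020949326747950536
[ 0.50548894 -0.0228792   0.02958796] [-73.8   0.5  29.6] [ 1.  -1.   0.6]
0.4 [-0.71 -0.1   0.07] [-0.17  0.49 -6.26]
0.35 [-1.15 -0.14  0.07] [-0.19  0.49 -9.12]
0.3 [-1.58 -0.16  0.07] [ -0.2    0.48 -11.99]
0.25 [-2.02 -0.15  0.08] [ -0.21   0.48 -14.85]
0.2 [-2.45 -0.12  0.08] [ -0.22   0.47 -17.72]
0.15 [-2.88 -0.07  0.08] [ -0.24   0.47 -20.58]
0.1 [-3.31 -0.    0.09] [ -0.25   0.46 -23.45]
0.05 [-3.74  0.09  0.09] [ -0.26   0.46 -26.31]
0.0 [-4.16  0.21  0.09] [ -0.27   0.45 -29.18]
```

View pics/scene_vz.png

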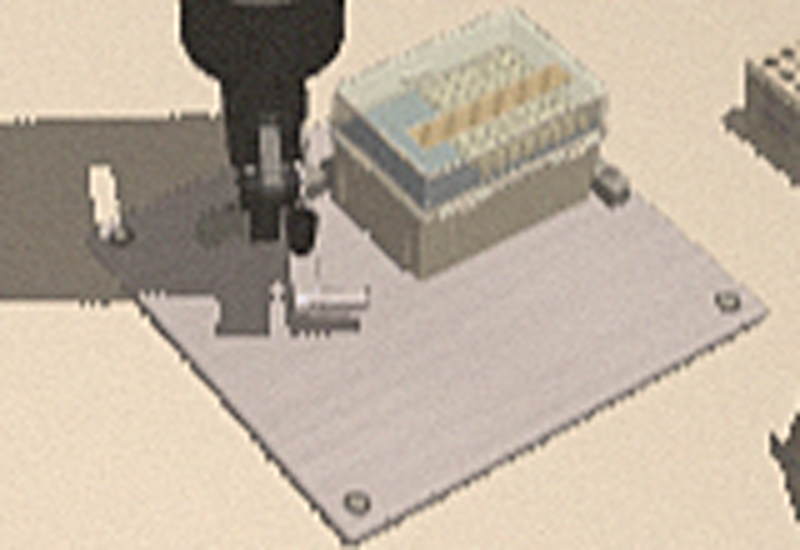

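Call:
arm_command(
  targets=[-1,-0.7,-0.1,0,0,0,-6,-1,-1.1,-0.1,0,0,0,-9,-1,-1.6,-0.2,0,0,0,-12,-1,-2,-0.2,0,0,0,-15,-1,-2.4,-0.1,0,0,0,-18,-1,-2.8,-0.1,0,0,0,-20,-1,-3.1,0,0,0,0,-22,-1,-3.4,0,0,0,0,-24],
)

```text
t: 19.7
position: [0.5372, -0.034, 0.0298]
eef_rot: [-0.094, 3.134, -0.009]
wrist_force: [-0.5, 0.7, -0.1]
opening: -0.0
```

```bash
python3 look.py x scene wrist;python3 plan.py 19 .05 0
```

```text
19.7 [ 0.53716649 -0.03398258  0.0297657 ] [-44.2 -15.4  29.8] [-0.5  0.7 -0.1] -4.811551120746461e-05
[ 0.53743265 -0.03419971  0.02979071] [-44.  -15.6  29.8] [-0.   0.6 -0.1]
0.05 [-0.34 -0.1   0.08] [-0.34  0.39 -2.55]
0.0 [-0.77 -0.17  0.09] [-0.35  0.38 -5.41]
```

View pics/scene_xz.png

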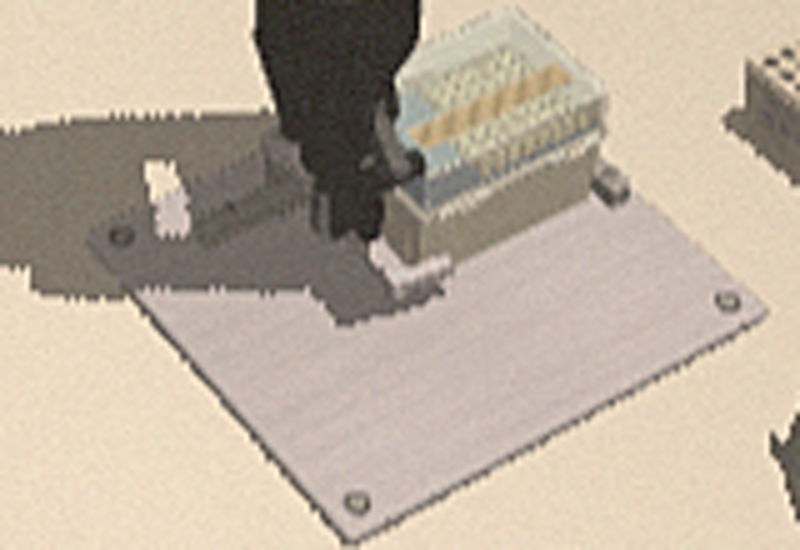

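View pics/wrist_x.png

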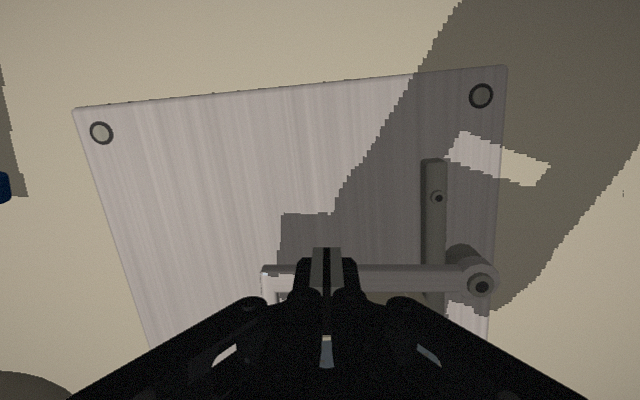

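The lip is coming round the right front corner. Now the last few millimetres, until the end stop pushes back.

Call:
arm_command(
  targets=[-1,-0.2,-0.1,0,0,0,-2,-1,-0.3,-0.1,0,0,0,-3,-1,-0.5,-0.1,0,0,0,-4,-1,-0.6,-0.1,0,0,0,-5,-1,-0.7,-0.1,0,0,0,-5,-1,-0.8,-0.1,0,0,0,-5,-1,-0.8,-0.1,0,0,0,-5,-1,-0.8,-0.1,0,0,0,-5],
)

```text
t: 20.47
position: [0.5451, -0.0347, 0.0298]
eef_rot: [-0.23, 3.127, -0.009]
wrist_force: [-2.1, -0.2, 0.7]
opening: 0.0
```

```bash
python3 look.py y ; python3 plan.py 19 0
```

```text
20.4667 [ 0.54511136 -0.03465219  0.02980616] [-36.5 -17.2  29.8] [-2.1 -0.2  0.7] 9.93579835319303e-06
[ 0.54511136 -0.03465219  0.02980616] [-36.5 -17.2  29.8] [-2.1 -0.2  0.7]
0.0 [ 0.   -0.07  0.08] [-0.36  0.32 -0.44]
```

Call:
arm_command(
  targets=[-1,-0.1,0,0,0,0,0,-1,-0.2,0,0,0,0,0,-1,-0.3,0,0,0,0,0,-1,-0.4,0,0,0,0,0,-1,-0.5,0,0,0,0,0,-1,-0.5,0,0,0,0,0,-1,-0.5,0,0,0,0,0,-1,-0.5,0,0,0,0,0],
)

```text
t: 21.13
position: [0.5457, -0.0344, 0.0295]
eef_rot: [0.23, -3.129, 0.009]
wrist_force: [-20.6, -6.9, 12.5]
opening: -0.0002
```

The end stop holds firm: 20 N for only 0.6 mm of movement. I'll retreat and inspect from above.

Call:
arm_command(
  targets=[-1,1,0,0,0,0,0,-1,4,0,0,0,0,0,-1,5,0,-4,0,0,0,-1,5,0,-8,0,0,0,-1,5,0,-12,0,0,7,-1,4,1,-16,0,0,14,-1,1,1.5,-20,0,0,21,-1,-2,2,-22,0,0,28],
)

```text
t: 21.8
position: [0.5611, -0.011, 0.2518]
eef_rot: [0.545, 3.091, -0.01]
wrist_force: [1.2, -1.1, 0.5]
opening: -0.0003
```

Run:
```python
from plant import *
from h import *
s=sense();print(s['position'],wn(s['position']))
print(rel(s,nw(10,-90,255),98.85))
```

```text
[ 0.56107868 -0.01100608  0.25178955] [-17.1   3.7 251.8]
(array([-6.89, -6.9 , -0.25]), array([-0.18,  0.4 , 61.16]))
```

Call:
arm_command(
  targets=[-1,-1,-1,0,0,0,7,-1,-2,-2,0,0,0,14,-1,-3,-3,0,0,0,21,-1,-4,-4,0,0,0,28,-1,-5,-5,0,0,0,35,-1,-6,-6,0,0,0,42,-1,-6.5,-6.5,0,0,0,49,-1,-6.9,-6.9,0,0,0,56],
)

```text
t: 22.47
position: [0.603, -0.1003, 0.2523]
eef_rot: [1.939, 2.464, -0.006]
wrist_force: [-0.2, -0.4, 0.0]
opening: 0.0002
```

Call:
arm_command(
  targets=[-1,0,0,0,0,0,5,-1,0,0,0,0,0,5,-1,0,0,0,0,0,5,-1,0,0,0,0,0,5,-1,0,0,0,0,0,5,-1,0,0,0,0,0,5,-1,0,0,0,0,0,5,-1,0,0,0,0,0,5],
)

```text
t: 23.13
position: [0.603, -0.1002, 0.2524]
eef_rot: [2.043, 2.377, -0.005]
wrist_force: [-0.3, 0.8, -0.8]
opening: -0.0002
```

```bash
python3 look.py z wrist scene; python3 -c "
from h import *
a=cv2.imread('pics/wrist_z.png');a=a[0:290,120:520];cv2.imwrite('pics/wzz.png',cv2.resize(cv2.convertScaleAbs(a,alpha=1.5),(800,580),interpolation=cv2.INTER_CUBIC))"
```

```text
23.1333 [ 0.60295197 -0.10019566  0.25241212] [ 10.6 -90.9 252.4] [-0.3  0.8 -0.8] -0.00015528160890187332
```

View pics/wzz.png

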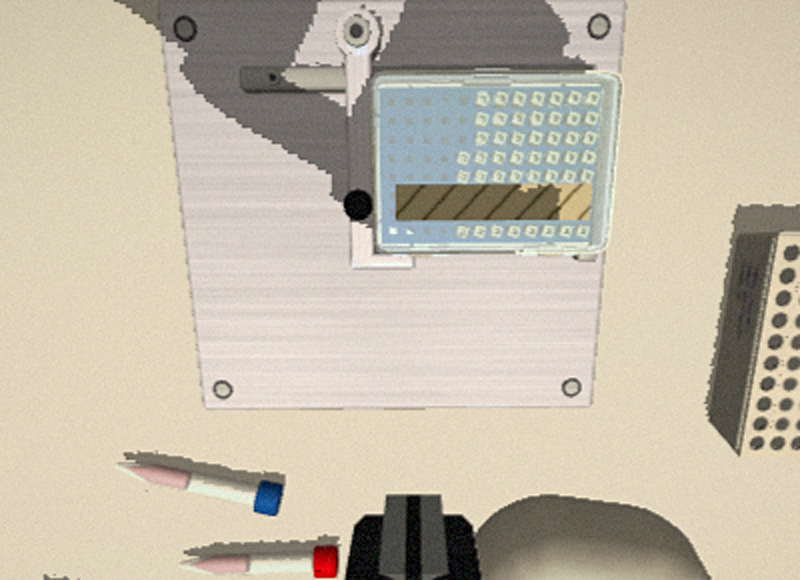

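View pics/scene_zz.png

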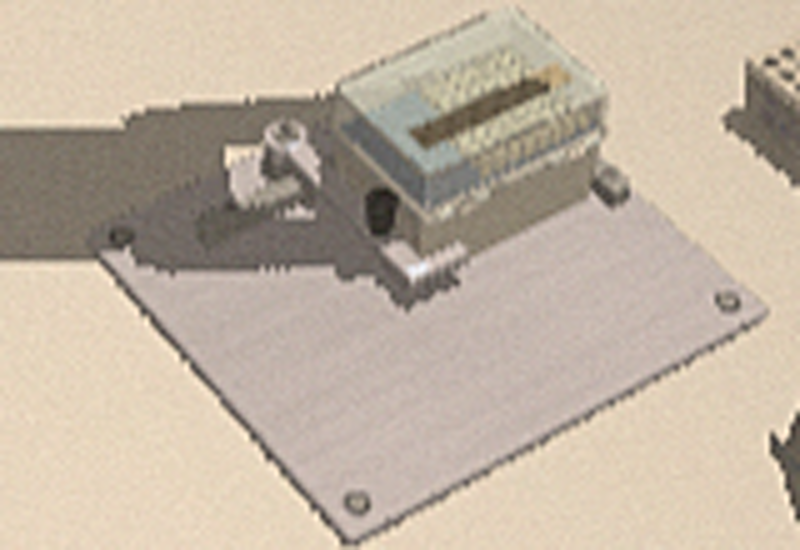

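Run:
```python
from h import *
import json
m=json.load(open('wrist_z.json'))
z=lambda p:(np.array(p,float)+.5)/2+[120,0]-.5
w=cast(m,z([(592,405),(205,408)]),.01);print("plate right corners (130,-150),(-130,-150)",[wn(i) for i in w])
c=wn(cast(m,z([(352,268)]),.038)[0]);p=wn(cast(m,z([(357,31)]),.042)[0]);g=wn(cast(m,z([(358,205)]),.062)[0]);print("corner",c,"piv",p,"peg",g)
d=g-p;print("theta peg",np.arctan2(-d[0],-d[1]))
b=cast(m,z([(621,75),(606,252),(376,252),(375,75)]),.088);t,h,e=fit2([(.06,.043),(.06,-.042),(-.06,-.042),(-.06,.043)],b);print("box",wn([*t,.088]),h-NY)
```

```text
plate right corners (130,-150),(-130,-150) [array([ 129.6, -148.4,   10. ]), array([-128.3, -149.4,   10. ])]
corner [-24.7 -54.5  38. ] piv [-17.8  65.8  42. ] peg [-18.3 -19.1  62. ]
theta peg 0.005889213421839573
box [49.6 -1.8 88. ] -0.004144371021916615
```

```bash
python3 -c "
from plant import *
print(sense()['t']);print(job_done())"
```

```text
23.2333
the job is handed in; nothing more can be done
None
```

The box is home against the fence and back stop, the latch is closed, and I handed the job in at 23.2 s of the 72 s allowed. No verdict was reported.

- **Box:** I pushed it to the fence with two fingertips (about 11 N at contact), then along the fence to the back stop (about 13 N). A check with the latch still open put it at nest x 49.6, y −0.4 mm with no yaw. The target is x 50, y 0.
- **Latch:** I pushed it round by the peg until the end stop pushed back with about 20 N.
- **Last checks (wrist and scene pictures, robot clear of everything):**
  - The latch angle measured about 0.006 rad.
  - The box was at x 49.6, y −1.8 mm, yaw −0.004 rad. That y differs from the earlier −0.4 mm. I take the difference as picture error (about 2 mm); both values are within limits.
  - Both tubes looked undisturbed. I did not re-measure the tubes, dishes or marker after the moves.

**First latch attempt failed:** the first sweep passed over the peg without moving it. The pictures showed the fingertips sitting about 20–25 mm above the reported TCP height, so I repeated it lower and the latch followed. That offset means the box pushes probably touched higher up than planned, close to the lid edge. The pictures during and after them showed no tipping.

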